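Open the code-locked tea box and stow the strainer

TASK

First lift the tea strainer off the lid of the tea box and set it upright on the cork mat. Then roll the three thumbwheels so that they show 4, 7, 2 from left to right, push the toggle beside them to the right, hold it there about a second and let it spring back, and open the lid until it stands upright or leans back by itself. Finally take up the strainer again and set it down flat on the floor inside the box, bowl mouth up; leave the lid open for it to dry and do not drop the strainer or disturb the other things on the shelf.

Things in the scene. Friction and masses are not known exactly. Their poses are not given: they have to be found in the camera images.
- tea_box: Wooden tea box, fixed. Origin: centre of its underside, on the shelf surface; z up, x from its front (robot side) to its back, y left along its length. 96 (x) by 182 (y) by 70 mm tall; walls and floor 8 mm, so inside 80 by 166 by 62 mm deep. In front, one piece with it, a plinth 22 mm high (x -160 to -70, y -170 to 80 mm) carries, left to right, three thumbwheels and a toggle.
- side_shelf (a point): Centre of the board of the raised white side shelf at the box's left end, one piece with the box: board 130 (x) by 160 (y) mm on four legs at its corners, underside 210 and top 224 mm above the shelf surface (point at 217), with jars on top up to 300 mm; its right edge lies 108 mm left of the box's centre. What lies under it cannot be taken from above.
- box_in (a point): Centre of the inside floor of the tea box, 8 mm above the shelf surface. Inside, there is too little room for fingers round the outside of the strainer's bowl, but enough on both sides of its handle. The strainer (150 mm long) fits only lengthwise, handle to either end.
- lid_hinge (a point): Midpoint of the lid's hinge line, which runs along the box's y at its back top edge, at (48, 0, 70) mm in the box's frame.
- lid (a joint): Flap lid of the tea box, wood, 96 by 182 by 8 mm, 180 g, hinged along the back top edge. 0 = shut, grows as the front edge rises, 1.57 = upright, stop at 2.2 rad (leaning back; about 1.9 leaves a wide hand room over the box). A stiff hinge (0.16 N m) keeps it where it is left. Shut, its top face is 78 mm above the shelf surface.
- lid_bar (a point): Middle of the round grip bar of the lid's steel handle: 8 mm thick, 50 mm long along the box's y, 31 mm clear above the lid's top face, near the front edge at the lid's right end. Lid shut, the point lies 82 mm before the hinge line, 43 mm above it and 55 mm right of the box's centre. It moves with the lid, to its back side as it opens.
- strainer: Steel tea strainer, about 120 g, mouth up: round bowl 60 mm across, 40 mm tall (foot 44 mm across, sides straight above 16 mm); flat handle 14 mm wide, 5 mm thick along its +x, from the bowl to 120 mm from the bowl's axis. Origin: centre of the foot; z up. At the start it stands on the shut lid, the handle sticking out left under the side shelf.
- strainer_handle (a point): Point on the strainer's handle, mid thickness, 68 mm from the bowl's axis, 36.5 mm above the foot.
- mat: Square cork mat, 150 by 150 by 5 mm, fixed to the shelf to the right of the tea box. Origin: centre of its underside.
- toggle (a joint): Spring-centred toggle at the right end of the plinth: a steel stem 12 mm thick with a 20 mm ball on top, 78 mm tall from its pivot. 0 = upright, centred; grows as it leans to the right (the box's -y, away from the wheels); stops at +0.6 and -0.6 rad. Spring 0.3 N m/rad (about 2.5 N at the ball for 0.5 rad).
- toggle_tip (a point): Centre of the toggle's ball, 68 mm from the pivot; moves with the toggle. The pivot lies 42 mm above the shelf surface, 70 mm right of the right wheel's centre (so the ball's centre is at 110 mm when upright).
- wheel_left (a joint): The left thumbwheel: wood, 72 mm across, 24 mm wide along its axle (the box's y), dark digits 0 to 9 round the rim, 2 mm ribs between. It shows the uppermost digit (upright seen from the robot). Value = 0.628 rad x digit; it grows as the top rolls away from the robot; stops at -0.15 and 5.8 rad. Friction (0.04 N m) keeps it where it is left.
- wheel_left_centre (a point): Centre of the left thumbwheel on its axle, 58 mm above the shelf surface; the wheel's top is 36 mm above it. Wheels stand 60 mm apart, centre to centre, 36 mm free between their flat sides; the axle is 6 mm thick, carried midway between wheels by posts 8 mm thick, tops 56 mm above the shelf surface.
- wheel_mid (a joint): The middle thumbwheel: wood, 72 mm across, 24 mm wide along its axle (the box's y), dark digits 0 to 9 round the rim, 2 mm ribs between. It shows the uppermost digit (upright seen from the robot). Value = 0.628 rad x digit; it grows as the top rolls away from the robot; stops at -0.15 and 5.8 rad. Friction (0.04 N m) keeps it where it is left.
- wheel_mid_centre (a point): Centre of the middle thumbwheel on its axle, 58 mm above the shelf surface; the wheel's top is 36 mm above it. Wheels stand 60 mm apart, centre to centre, 36 mm free between their flat sides; the axle is 6 mm thick, carried midway between wheels by posts 8 mm thick, tops 56 mm above the shelf surface.
- wheel_right (a joint): The right thumbwheel: wood, 72 mm across, 24 mm wide along its axle (the box's y), dark digits 0 to 9 round the rim, 2 mm ribs between. It shows the uppermost digit (upright seen from the robot). Value = 0.628 rad x digit; it grows as the top rolls away from the robot; stops at -0.15 and 5.8 rad. Friction (0.04 N m) keeps it where it is left.
- wheel_right_centre (a point): Centre of the right thumbwheel on its axle, 58 mm above the shelf surface; the wheel's top is 36 mm above it. Wheels stand 60 mm apart, centre to centre, 36 mm free between their flat sides; the axle is 6 mm thick, carried midway between wheels by posts 8 mm thick, tops 56 mm above the shelf surface.
- vase: green glass vase, 80 mm across, 160 mm tall; bystander, leave it alone. Origin: centre of its underside.
- funnel: orange silicone funnel standing mouth down, 100 mm across, 100 mm tall; bystander, leave it alone. Origin: centre of its underside.
- jug: grey plastic measuring jug standing upside down, 116 mm across plus a side handle, 130 mm tall; bystander, leave it alone. Origin: centre of its underside.
- mug: white mug, 80 mm across, 90 mm tall; bystander, leave it alone. Origin: centre of its underside.
- tin: plain metal tin, 72 mm across, 100 mm tall; bystander, leave it alone. Origin: centre of its underside.
- jar: glass jar with a wooden cap, 68 mm across, 90 mm tall; bystander, leave it alone. Origin: centre of its underside.
- bowl: white bowl, 110 mm across, 50 mm tall; bystander, leave it alone. Origin: centre of its underside.

How it is judged:
On the way, in this order (a step that is already met when the one before it is completed fails the run):
1. the strainer stands upright on the cork mat, let go (horizontal distance between strainer and mat below 0.06 m and height (world z) of strainer below 0.012 m and angle between strainer's own z axis and vertical below 0.15 rad and contact force between the fingers and strainer below 0.1 N and linear speed of strainer below 0.03 m/s), for 0.2 s.
2. the three wheels show 4, 7, 2 from left to right, the toggle at rest (value of joint wheel_left between 2.31328 and 2.71328 rad and value of joint wheel_mid between 4.19823 and 4.59823 rad and value of joint wheel_right between 1.05664 and 1.45664 rad and value of joint toggle between -0.12 and 0.12 rad), for 0.2 s.
3. the toggle is pushed to the right and held there (value of joint wheel_left between 2.31328 and 2.71328 rad and value of joint wheel_mid between 4.19823 and 4.59823 rad and value of joint wheel_right between 1.05664 and 1.45664 rad and value of joint toggle above 0.3 rad), for 0.4 s.
4. the toggle is let go and has recentred (all of step 2 and contact force between anything else and toggle below 0.1 N), for 0.1 s.
5. the lid stands open (value of joint lid above 1.35 rad), for 0.2 s.
At the end, for the whole second after the job is handed in: The strainer stands upright (0.15 rad), still and let go, on the box's inside floor (foot under 14 mm above the shelf, within 22 mm of the box's centre line); the lid is open over 1.35 rad; the wheels show 4, 7, 2 (each within 0.2 rad); the toggle is within 0.12 rad of centre (all of step 2 and x of strainer in the frame of tea_box between -0.022 and 0.022 m and y of strainer in the frame of tea_box between -0.07 and 0.07 m and z of strainer in the frame of tea_box between 0 and 0.014 m and angle between strainer's own z axis and vertical below 0.15 rad and contact force between the fingers and strainer below 0.1 N and linear speed of strainer below 0.02 m/s and value of joint lid above 1.35 rad); the robot touches nothing.
It fails at once if the strainer is dropped or thrown (falls free faster than 0.7 m/s) (linear speed of strainer above 0.7 m/s and contact force between the fingers and strainer below 0.1 N).
It fails at once if a bystander is moved more than 30 mm or tipped (distance of any of vase, funnel, jug, mug, tin, jar, bowl from where it was at the start of the episode above 0.03 m or angle between any of vase, funnel, jug, mug, tin, jar, bowl's own z axis and vertical above 0.35 rad).
It also fails if it takes over 72 s, if anything falls off the work surface, if the arm or the gripper's body presses on something with over 40 N, if the wrist force passes 120 N, or if a joint passes its speed limit or range.

ROBOT

A 6-joint arm with a two-finger parallel gripper is mounted at the origin on the work surface. World frame = base frame: x ahead of the robot, y to its left, z up, the work surface at z = 0. Lengths are in m, angles in rad, forces in N, time in s.
With the tool pointing down it reaches from about 0.25 to 0.725 m from the base axis. Payload 4 kg.
Tool frame: the origin (TCP) lies on the centre line of the jaws, within the pads' length; the fingertips stand ahead of it and the grasp point (between the pads) lies 11 mm behind it (bot.tip_extent is the z of the fingertips in the tool frame, in m); z points along the fingers, y is the direction in which the jaws open and shut (so a half turn about z gives the same grasp; the last joint's range is limited). The gripper opens to 85 mm and grips with 20 to 120 N. Pads are 22 mm wide; open, the fingers measure 114 mm over their backs; the gripper's body (76 mm by 85 mm) begins 54 mm behind the grasp point. The pads swing forward as they close: fully open they stand 13 mm farther back than shut.
Start: joints at [-1.175, 0.241, 0.005, 1.335, 0, 1.571], TCP at [0.193, -0.461, 0.239] pointing down, gripper open.
Joint ranges: [-2.72, 2.72], [-1.05, 1.87], [-1.09, 1.28], [-1.99, 2.15], [-1.42, 1.44], [-3.14, 3.14]. Speed limits (rad/s): [2.79, 2.79, 3.14, 3.14, 3.14, 3.14].

INTERFACE

Orientations are given as a unit quaternion [x, y, z, w].
In Python, from workcell import bot gives the robot as it stands.
- The arm moves only by the shell command python3 -m jog 'ROWS'. ROWS is JSON, a list that holds one entry, the list of rows, each a list of 7 numbers: the shift along the world's x, y, z in m, then the turn, a rotation vector about the world's x, y, z in degrees, then the closure in counts, from 0 (fully open) to 255 (shut). In form: [[[tx, ty, tz, ax, ay, az, fingers], ...]]. A call has 1 to 10 rows; each row is the pose to reach, as a shift and turn from the pose commanded when the call began; what a row does not reach only later rows make up. A row lasts 1/12 s, in which the tool goes at most 41.7 mm and 7.16 degrees, less where a joint would pass 70% of its speed; a pose out of reach is approached as far as the arm can. A call with a gripper value outside its range is refused whole. The fingers move at their own pace and stop on an object; the grip force is fixed at half the most. Time passes only in rows, so rows that repeat a pose let the fingers close. It gives the time, the measured TCP pose, the force and the opening at its end, in the units of the state.
- bot.get_obs(): the state, without advancing time (a new reading comes with each control period).
- bot.camera(name): name is "scene" or "side" or "wrist"; returns the picture (480x640x3 uint8, blue, green, red); there is no depth.
- bot.camera_model(name): a dict with "K" (3x3 intrinsics, pixels), "T" (4x4, takes a point from camera to world coordinates). Camera axes: x right, y down, z forward; pixel columns grow to the right and rows downward; lengths in m; the calibration is good to about 2 mm. A picture is of the moment at which its call begins: read the wrist's pose just before it. camera_model takes no time and is no camera call; for the wrist camera it gives the pose at the moment of the call.
- bot.job_done(): hands the job in, once; it reports no verdict.
The state is a dict: "clock": time; "joint_pos": joint angles; "joint_vel": joint speeds; "tau": joint torques, N m; "eef_pos": TCP position; "tool_rot": TCP orientation; "ft_force": force on the tool from outside, world axes, zero at the start; "ft_torque": the same for the moment, N m; "grip_width": finger opening in m.
Only numpy, scipy, OpenCV 4.12 (cv2) and the standard library are available. Lean on these libraries where they do the work, as an engineer would, in place of code of your own. Each camera call takes 0.05 s, during which the arm holds its last target. There are 200 camera calls.

## Working session

There is one attempt and no reset: what is moved stays moved. The work goes in short steps, Python scripts to look and compute and a shell command to move; the robot and the scene stay as the last step left them, time stands still between calls to the robot, and variables do not carry over. Pictures are saved under pics/ and viewed, about 8 in all and at most 12, crops included, and the job is handed in when it is done.

```bash
mkdir -p pics; ls; python3 - <<'E'
from workcell import bot
import cv2, numpy as np
o=bot.get_obs()
print({k:np.round(v,3).tolist() for k,v in o.items()}, bot.tip_extent)
for n in ["scene","side"]:
    m=bot.camera_model(n); print(n,np.round(m["K"],1).tolist(),np.round(m["T"],3).tolist())
    cv2.imwrite(f"pics/{n}0.png",bot.camera(n))
E
```

```text
pics
{'clock': 0.0, 'joint_pos': [-1.175, 0.241, 0.004, 1.335, -0.0, 1.571], 'joint_vel': [-0.002, 0.001, 0.001, -0.001, -0.0, -0.0], 'tau': [0.0, -37.232, 25.241, 0.017, 0.0, 0.0], 'eef_pos': [0.193, -0.461, 0.238], 'tool_rot': [0.98, 0.197, -0.0, -0.001], 'ft_force': [0.234, -0.069, -0.352], 'ft_torque': [-0.026, 0.03, 0.02], 'grip_width': 0.085} 0.008
scene [[441.6, 0.0, 326.4], [0.0, 441.6, 247.7], [0.0, 0.0, 1.0]] [[-0.541, 0.704, -0.459, 1.02], [0.841, 0.464, -0.28, 0.236], [0.016, -0.537, -0.843, 1.018], [0.0, 0.0, 0.0, 1.0]]
side [[471.8, 0.0, 321.7], [0.0, 471.8, 232.1], [0.0, 0.0, 1.0]] [[0.99, -0.101, 0.101, 0.43], [-0.143, -0.64, 0.755, -1.033], [-0.012, -0.762, -0.648, 1.027], [0.0, 0.0, 0.0, 1.0]]
```

View pics/scene0.png

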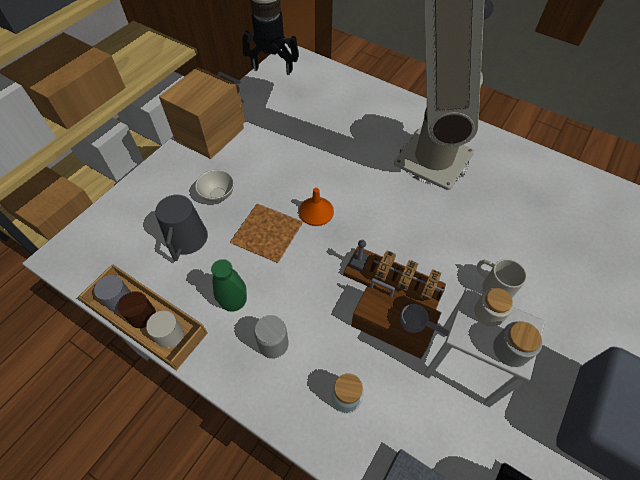

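View pics/side0.png

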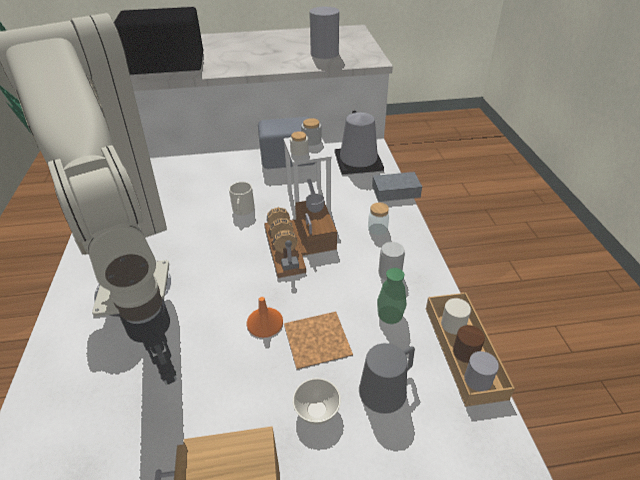

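Scene view: the box is at about (398,315), the strainer bowl at (417,318) with its handle to (448,330). The toggle ball is at (362,243), the wheels at (385,262), (408,272) and (430,283), and the mat at (267,232). The side view shows the same layout. Next I'll take a zoomed crop and ray helpers.

```bash
cat > h.py <<'E'
from workcell import bot
import cv2, numpy as np
from scipy.spatial.transform import Rotation as R
def ray(m,u,v):
    d=m["T"][:3,:3]@np.linalg.solve(m["K"],[u,v,1.]); return np.array(m["T"][:3,3]),d/np.linalg.norm(d)
def onplane(m,u,v,z):
    o,d=ray(m,u,v); return o+d*(z-o[2])/d[2]
def proj(m,p):
    T=np.linalg.inv(m["T"]); q=m["K"]@(T[:3,:3]@np.asarray(p)+T[:3,3]); return q[:2]/q[2]
def tri(m1,a,m2,b):
    o1,d1=ray(m1,*a);o2,d2=ray(m2,*b)
    t=np.linalg.lstsq(np.c_[d1,-d2],o2-o1,rcond=None)[0]
    p,q=o1+t[0]*d1,o2+t[1]*d2; return (p+q)/2,np.linalg.norm(p-q)
E
python3 - <<'E'
from h import *
for n in ["scene","side"]:
    m={k:np.array(v) for k,v in bot.camera_model(n).items() if k in "KT"}
    im=cv2.imread(f"pics/{n}0.png"); hsv=cv2.cvtColor(im,cv2.COLOR_BGR2HSV)
    x0,y0=(225,200) if n=="scene" else (280,305)
    mk=np.zeros(im.shape[:2],np.uint8); s=hsv[y0:y0+70,x0:x0+80]
    mk[y0:y0+70,x0:x0+80]=((s[...,0]<22)&(s[...,1]>90)).astype(np.uint8)*255
    if n=="scene": cv2.rectangle(mk,(298,180),(340,226),0,-1)
    c=max(cv2.findContours(mk,0,2)[0],key=cv2.contourArea)
    b=cv2.boxPoints(cv2.minAreaRect(c)); W=np.array([onplane(m,*p,.005)[:2] for p in c[:,0]],np.float32)
    print(n,[np.round(x,3) for x in cv2.minAreaRect(W)])
a=cv2.imread("pics/scene0.png")[232:360,335:455]
b=cv2.imread("pics/side0.png")[190:285,255:345]
a=cv2.resize(a,None,fx=3.3,fy=4.2*3.3/4.2,interpolation=2); b=cv2.resize(b,None,fx=4.4,fy=4.4,interpolation=2)
h=max(a.shape[0],b.shape[0]); f=lambda i:cv2.copyMakeBorder(i,0,h-i.shape[0],0,0,0)
o=np.hstack([f(a),f(b)]); print(o.shape); cv2.imwrite("pics/z1.png",o)
E
```

```text
scene [array([ 0.516, -0.267]), array([0.15, 0.15]), np.float64(7.673)]
side [array([ 0.516, -0.269]), array([0.148, 0.148]), np.float64(7.733)]
(422, 792, 3)
```

View pics/z1.png

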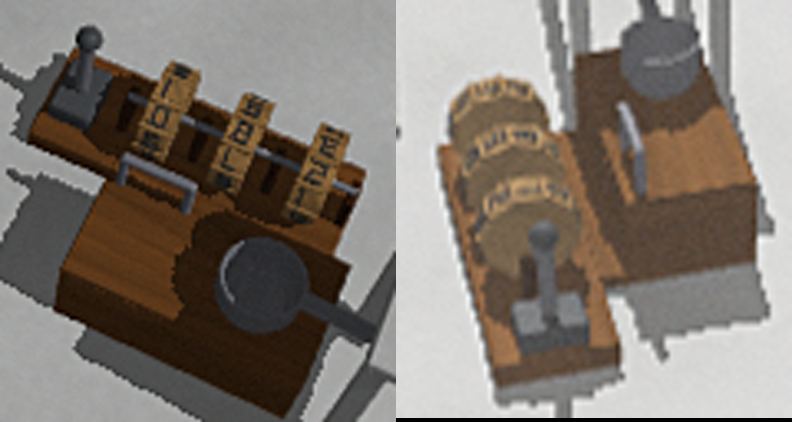

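```bash
python3 - <<'E'
from h import *
M={n:{k:np.array(v) for k,v in bot.camera_model(n).items() if k in "KT"} for n in ["scene","side"]}
S=lambda x,y:(335+x/3.3,232+y/3.3); D=lambda x,y:(255+(x-396)/4.4,190+y/4.4)
P=lambda n,p,z:np.round(onplane(M[n],*p,z),3)
print("ball",tri(M["scene"],S(89,38),M["side"],D(543,236)),P("scene",S(89,38),.11),P("side",D(543,236),.11))
a,b=P("scene",S(130,97),.058),P("scene",S(358,187),.058);d=b-a
print("axle",a,b,"yaw",np.degrees(np.arctan2(-d[0],d[1])))
a,b=P("scene",S(123,158),.113),P("scene",S(194,183),.113);d=b-a
print("bar",a,b,(a+b)/2,np.linalg.norm(d),np.degrees(np.arctan2(-d[0],d[1])))
for nm,p in dict(fr=(107,182),fl=(350,262),br=(57,283)).items(): print(nm,P("scene",S(*p),.078))
for nm,p in dict(fr=(628,250),br=(756,183),bl=(700,45)).items(): print(nm,P("side",D(*p),.078))
print("bowl",tri(M["scene"],S(263,284),M["side"],D(660,53)),P("scene",S(261,284),.118),P("side",D(660,45),.118))
print("hand",P("scene",S(375,335),.1145))
# wheel tops
for p in [(182,68),(257,100),(330,130)]: print("wheeltop",P("scene",S(*p),.094))
for p in [(495,88),(510,135),(528,185)]: print("wheeltop side",P("side",D(*p),.094))
for n,uv in dict(funnel=("scene",(316,188)),vase=("scene",(222,268)),mug=("scene",(509,270)),tin=("scene",(271,328)),).items(): print(n,P(uv[0],uv[1],.1))
E
```

```text
ball (array([0.46911419, 0.00136409, 0.10932743]), np.float64(0.0034563621461443485)) [0.468 0.002 0.11 ] [ 0.47  -0.001  0.11 ]
axle [0.465 0.042 0.058] [0.44  0.222 0.058] yaw 7.907162702958464
bar [0.544 0.074 0.113] [0.534 0.125 0.113] [0.539  0.0995 0.113 ] 0.05197114584074514 11.093723011557856
fr [0.549 0.068 0.078]
fl [0.51  0.242 0.078]
br [0.636 0.078 0.078]
fr [0.528 0.012 0.078]
br [0.626 0.068 0.078]
bl [0.611 0.236 0.078]
bowl (array([0.57312027, 0.19854169, 0.10351597]), np.float64(0.004778318211640947)) [0.579 0.199 0.118] [0.574 0.187 0.118]
hand [0.568 0.278 0.115]
wheeltop [0.443 0.07  0.094]
wheeltop [0.437 0.129 0.094]
wheeltop [0.43  0.186 0.094]
wheeltop side [0.451 0.186 0.094]
wheeltop side [0.458 0.129 0.094]
wheeltop side [0.466 0.072 0.094]
funnel [ 0.376 -0.194  0.1  ]
vase [ 0.706 -0.244  0.1  ]
mug [0.332 0.334 0.1  ]
tin [ 0.764 -0.056  0.1  ]
```

Mat centre is (0.516,-0.268). Ball is about (0.469,0.001), yaw about 8°, wheels about (0.459,0.070), (0.451,0.130) and (0.443,0.189). Box centre is about (0.567,0.158) and the bowl axis about (0.575,0.195). These agree with the given sizes to about 1 cm. I'll move over the box for a wrist view.

```bash
python3 -m jog '[[[0.2,0.33,0.07,0,0,70,0],[0.2,0.33,0.07,0,0,70,0],[0.2,0.33,0.07,0,0,70,0],[0.2,0.33,0.07,0,0,70,0],[0.2,0.33,0.07,0,0,70,0],[0.2,0.33,0.07,0,0,70,0],[0.2,0.33,0.07,0,0,70,0],[0.2,0.33,0.07,0,0,70,0],[0.2,0.33,0.07,0,0,70,0],[0.2,0.33,0.07,0,0,70,0]]]'
python3 -m jog '[[[0.1,0.26,0.03,0,0,5.3,0],[0.1,0.26,0.03,0,0,5.3,0],[0.1,0.26,0.03,0,0,5.3,0],[0.1,0.26,0.03,0,0,5.3,0],[0.1,0.26,0.03,0,0,5.3,0],[0.1,0.26,0.03,0,0,5.3,0],[0.1,0.26,0.03,0,0,5.3,0],[0.1,0.26,0.03,0,0,5.3,0],[0.1,0.26,0.03,0,0,5.3,0]]]'
python3 - <<'E'
from h import *
o=bot.get_obs(); m=bot.camera_model("wrist"); print(np.round(m["T"],3).tolist(),np.round(m["K"],1).tolist(),o["joint_pos"])
np.savez("w1.npz",K=m["K"],T=m["T"])
cv2.imwrite("pics/w1.png",bot.camera("wrist"))
E
```

```text
clock: 0.93
eef_pos: [0.3945, -0.1277, 0.31]
tool_rot: [0.687, 0.727, 0.001, 0.0]
ft_force: [-0.0, 0.0, -0.5]
grip_width: 0.0849
clock: 1.68
eef_pos: [0.4928, 0.1301, 0.3383]
tool_rot: [0.655, 0.756, -0.001, -0.0]
ft_force: [0.3, -0.8, 0.1]
grip_width: 0.0851
[[0.99, 0.136, 0.042, 0.482], [0.143, -0.941, -0.306, 0.209], [-0.002, 0.309, -0.951, 0.473], [0.0, 0.0, 0.0, 1.0]] [[363.5, 0.0, 316.0], [0.0, 363.5, 241.5], [0.0, 0.0, 1.0]] [ 2.58288086e-01  2.44217153e-01  2.64185903e-01  1.59275692e+00
 -2.72238942e-04  1.68647739e+00]
```

View pics/w1.png

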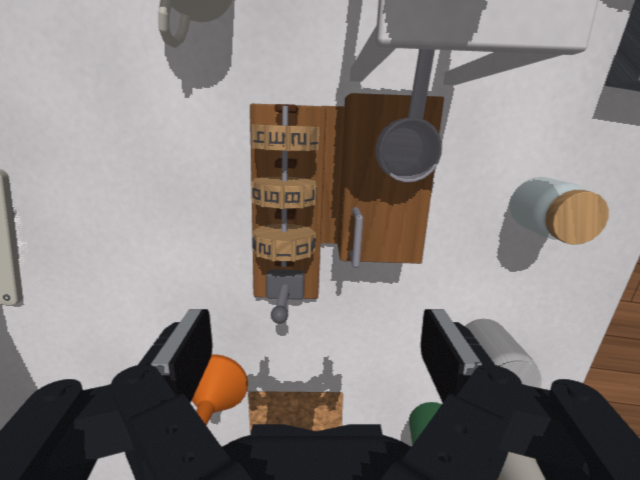

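Wrist view: the bowl rim centre is at (409,149), with the handle going up from it at (424,85). The lid corners are at (341,261), (421,263), (443,97) and (346,94), the bar at x=357 from y=210 to 265, and the ball at (280,314). I'll measure these and zoom on the wheels.

```bash
python3 - <<'E'
from h import *
m=dict(np.load("w1.npz")); im=cv2.imread("pics/w1.png")
P=lambda u,v,z:onplane(m,u,v,z)[:2]
bowl=P(409,149,.118); print("bowl",bowl, "r",np.linalg.norm(P(441,149,.118)-P(377,149,.118))/2)
h=P(424,85,.117); d=h-bowl; print("handle",h,np.degrees(np.arctan2(d[1],d[0])))
L=np.array([P(*p,.078) for p in [(341,261),(421,263),(443,97),(346,94)]]); print("lid",L.round(3).tolist(),L.mean(0),[np.linalg.norm(L[i]-L[i-1]).round(3) for i in range(4)])
y=L[2]+L[3]-L[0]-L[1]; print("yaw",np.degrees(np.arctan2(-y[0],y[1])))
a,b=P(357,210,.113),P(357,265,.113); print("bar",a,b,(a+b)/2)
print("ball",P(280,314,.11))
for v in (106,265): print("axle",P(287,v,.058))
Wc=[np.array(p) for p in [(.443,.189),(.451,.130),(.459,.070)]]
t=[proj(m,[*p,.094]) for p in Wc]; print("tops px",np.round(t))
c=cv2.resize(im[115:270,240:330],None,fx=4*1.0,fy=3.85,interpolation=2)
s=cv2.imread("pics/scene0.png")[245:305,370:448]; s=cv2.resize(cv2.rotate(s,1),None,fx=6,fy=6,interpolation=2)
h=max(c.shape[0],s.shape[0]); f=lambda i:cv2.copyMakeBorder(i,0,h-i.shape[0],0,0,0)
o=np.hstack([f(c),f(s)])[:600,:800]; cv2.imwrite("pics/z2.png",o); print(o.shape)
E
```

```text
bowl [0.57159177 0.19884092] r 0.03032849324836897
handle [0.57285494 0.25567359] 88.72675312738127
lid [[0.531, 0.063], [0.624, 0.074], [0.604, 0.253], [0.507, 0.241]] [0.56669271 0.15752891] [np.float64(0.18), np.float64(0.093), np.float64(0.18), np.float64(0.098)]
yaw 7.0206287500865985
bar [0.53400279 0.1324741 ] [0.54459496 0.07356547] [0.53929887 0.10301979]
ball [0.47002049 0.00184145]
axle [0.44762798 0.22222337]
axle [0.46925304 0.0405496 ]
tops px [[276. 139.]
 [277. 197.]
 [278. 251.]]
(597, 800, 3)
```

View pics/z2.png

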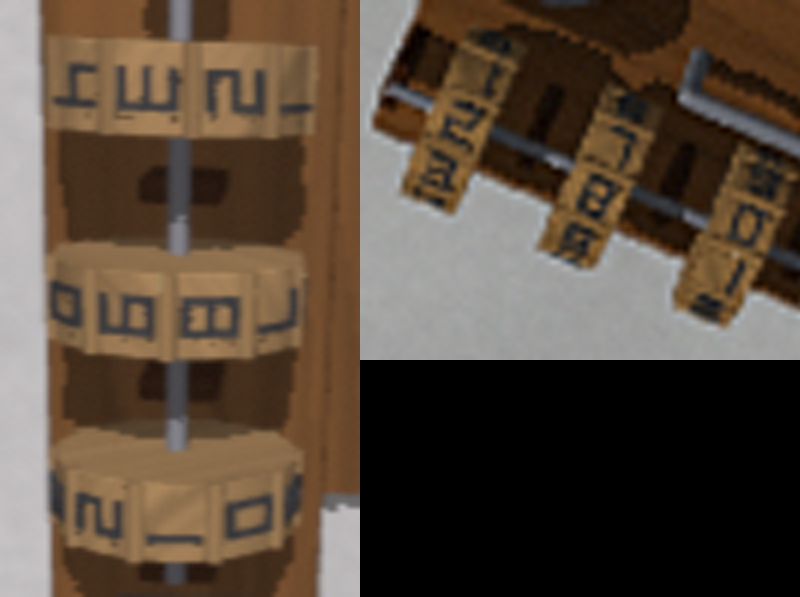

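The measurements agree: bowl axis (0.572,0.199), box centre (0.567,0.158), yaw about 7°. The wheels show about 3 (left), 8.5 (mid) and 1 (right). The wrist camera sits on the shelf side, so I'll flip the tool by half a turn before going down.

```bash
python3 -m jog '[[[0,0,0,0,0,70,0],[0,0,0,0,0,70,0],[0,0,0,0,0,70,0],[0,0,0,0,0,70,0],[0,0,0,0,0,70,0],[0,0,0,0,0,70,0],[0,0,0,0,0,70,0],[0,0,0,0,0,70,0],[0,0,0,0,0,70,0],[0,0,0,0,0,70,0]]]' | tail -4
python3 -m jog '[[[0.079,0.069,0,0,0,70,0],[0.079,0.069,0,0,0,70,0],[0.079,0.069,0,0,0,70,0],[0.079,0.069,0,0,0,70,0],[0.079,0.069,0,0,0,70,0],[0.079,0.069,0,0,0,70,0],[0.079,0.069,0,0,0,70,0],[0.079,0.069,0,0,0,70,0],[0.079,0.069,0,0,0,70,0],[0.079,0.069,0,0,0,70,0]]]' | tail -4
python3 -m jog '[[[0,0,-0.03,0,0,39,0],[0,0,-0.06,0,0,39,0],[0,0,-0.06,0,0,39,0],[0,0,-0.06,0,0,39,0],[0,0,-0.06,0,0,39,0],[0,0,-0.06,0,0,39,0],[0,0,-0.06,0,0,39,0]]]'
python3 - <<'E'
from h import *
o=bot.get_obs(); m=bot.camera_model("wrist"); print(o["joint_pos"].round(3))
m={k:np.array(m[k]) for k in "KT"}
im=bot.camera("wrist"); cv2.imwrite("pics/w2.png",im)
c=proj(m,[.572,.199,.118]); print(c)
g=cv2.medianBlur(cv2.cvtColor(im,6),5)
rad=.03*363.5/np.linalg.norm(m["T"][:3,3]-[.572,.199,.118])
k=cv2.HoughCircles(g,cv2.HOUGH_GRADIENT,1,30,param1=80,param2=20,minRadius=int(rad*.85),maxRadius=int(rad*1.15))
if k is not None:
  for x,y,r in k[0][:5]: print(x,y,r,rad,onplane(m,x,y,.118).round(4))
E
```

```text
eef_pos: [0.4921, 0.1267, 0.3393]
tool_rot: [0.103, 0.995, -0.0, -0.0]
ft_force: [0.0, -0.1, 0.2]
grip_width: 0.0852
eef_pos: [0.5715, 0.1954, 0.3394]
tool_rot: [-0.486, 0.874, -0.0, -0.0]
ft_force: [-0.1, 0.2, -0.1]
grip_width: 0.0852
clock: 3.98
eef_pos: [0.5715, 0.1955, 0.2793]
tool_rot: [0.748, -0.663, -0.0, 0.0]
ft_force: [-0.2, 0.2, -0.0]
grip_width: 0.0852
[ 0.33   0.446  0.402  1.527 -0.    -1.361]
[314.77242714 225.51892129]
314.5 222.5 34.3 35.49576722741101 [0.5725 0.1964 0.118 ]
491.5 337.5 38.3 35.49576722741101 [0.3947 0.2871 0.118 ]
80.5 133.5 33.8 35.49576722741101 [0.7625 0.147  0.118 ]
525.5 378.5 38.3 35.49576722741101 [0.3495 0.3279 0.118 ]
```

```bash
python3 -m jog '[[[0.001,0.001,-0.04,0,0,0,0],[0.001,0.001,-0.08,0,0,0,0],[0.001,0.001,-0.12,0,0,0,0],[0.001,0.001,-0.15,0,0,0,0],[0.001,0.001,-0.17,0,0,0,0],[0.001,0.001,-0.181,0,0,0,0],[0.001,0.001,-0.181,0,0,0,0]]]'
python3 -m jog '[[[0,0,0,0,0,0,60],[0,0,0,0,0,0,120],[0,0,0,0,0,0,255],[0,0,0,0,0,0,255],[0,0,0,0,0,0,255],[0,0,0,0,0,0,255],[0,0,0,0,0,0,255],[0,0,0,0,0,0,255]]]'
```

```text
clock: 4.62
eef_pos: [0.5708, 0.1972, 0.0954]
tool_rot: [0.748, -0.664, -0.001, 0.003]
ft_force: [-0.9, -0.2, 0.2]
grip_width: 0.0851
clock: 5.28
eef_pos: [0.5745, 0.1991, 0.1012]
tool_rot: [0.749, -0.663, 0.001, -0.002]
ft_force: [-1.1, -0.3, 6.0]
grip_width: 0.0592
```

```bash
python3 -m jog '[[[0,0,0.02,0,0,0,255],[0,0,0.045,0,0,0,255],[0.002,-0.02,0.047,0,0,0,255],[0.005,-0.05,0.047,0,0,0,255],[0.01,-0.085,0.047,0,0,0,255],[0.01,-0.115,0.07,0,0,0,255],[0.005,-0.14,0.1,0,0,0,255],[0,-0.165,0.12,0,0,0,255],[-0.005,-0.195,0.14,0,0,0,255],[-0.01,-0.23,0.14,0,0,0,255]]]'
python3 -m jog '[[[-0.01,-0.04,0,0,0,0,255],[-0.02,-0.08,0,0,0,0,255],[-0.03,-0.12,0,0,0,0,255],[-0.04,-0.16,0,0,0,0,255],[-0.048,-0.2,0,0,0,0,255],[-0.048,-0.23,-0.02,0,0,0,255],[-0.048,-0.237,-0.055,0,0,0,255],[-0.048,-0.237,-0.09,0,0,0,255],[-0.048,-0.237,-0.12,0,0,0,255],[-0.048,-0.237,-0.15,0,0,0,255]]]'
```

```text
clock: 6.12
eef_pos: [0.5651, -0.032, 0.2442]
tool_rot: [0.749, -0.662, 0.004, -0.003]
ft_force: [0.7, -0.7, -1.2]
grip_width: 0.0586
clock: 6.95
eef_pos: [0.5146, -0.269, 0.0874]
tool_rot: [0.748, -0.663, 0.0, -0.0]
ft_force: [-0.3, -0.5, -1.0]
grip_width: 0.0586
```

```bash
python3 -m jog '[[[0,0,-0.025,0,0,0,255],[0,0,-0.045,0,0,0,255],[0,0,-0.054,0,0,0,255],[0,0,-0.057,0,0,0,255],[0,0,-0.059,0,0,0,255],[0,0,-0.059,0,0,0,255]]]'
```

```text
clock: 7.45
eef_pos: [0.5158, -0.2688, 0.0305]
tool_rot: [0.749, -0.663, 0.001, -0.0]
ft_force: [-0.6, 0.8, -1.9]
grip_width: 0.0584
```

```bash
python3 -m jog '[[[0,0,-0.001,0,0,0,255],[0,0,-0.002,0,0,0,255],[0,0,-0.003,0,0,0,255],[0,0,-0.003,0,0,0,255]]]'
```

```text
clock: 7.78
eef_pos: [0.5158, -0.269, 0.0283]
tool_rot: [0.749, -0.663, 0.002, -0.0]
ft_force: [-0.9, 1.2, 4.5]
grip_width: 0.0586
```

```bash
python3 -m jog '[[[0,0,0,0,0,0,120],[0,0,0,0,0,0,0],[0,0,0,0,0,0,0],[0,0,0,0,0,0,0],[0,0,0,0,0,0,0],[0,0,0.02,0,0,0,0],[0,0,0.06,0,0,0,0],[0,0,0.1,0,0,0,0],[0,0,0.14,0,0,0,0],[0,0,0.18,0,0,0,0]]]'
python3 - <<'E'
from h import *
m=bot.camera_model("wrist"); np.savez("w3.npz",K=m["K"],T=m["T"])
im=bot.camera("wrist"); cv2.imwrite("pics/w3.png",im)
m=dict(np.load("w3.npz"));g=cv2.medianBlur(cv2.cvtColor(im,6),5)
rad=.03*363.5/np.linalg.norm(m["T"][:3,3]-[.516,-.268,.045])
k=cv2.HoughCircles(g,cv2.HOUGH_GRADIENT,1,30,param1=80,param2=20,minRadius=int(rad*.85),maxRadius=int(rad*1.15))
for x,y,r in k[0][:3]: print(x,y,r,rad,onplane(m,x,y,.045).round(4))
E
```

```text
clock: 8.62
eef_pos: [0.5144, -0.2681, 0.2079]
tool_rot: [0.749, -0.663, -0.0, 0.0]
ft_force: [1.1, 0.5, 0.9]
grip_width: 0.0856
314.5 216.5 32.7 35.43601826711847 [ 0.516  -0.2718  0.045 ]
90.5 240.5 37.0 35.43601826711847 [ 0.7046 -0.2273  0.045 ]
```

View pics/w3.png

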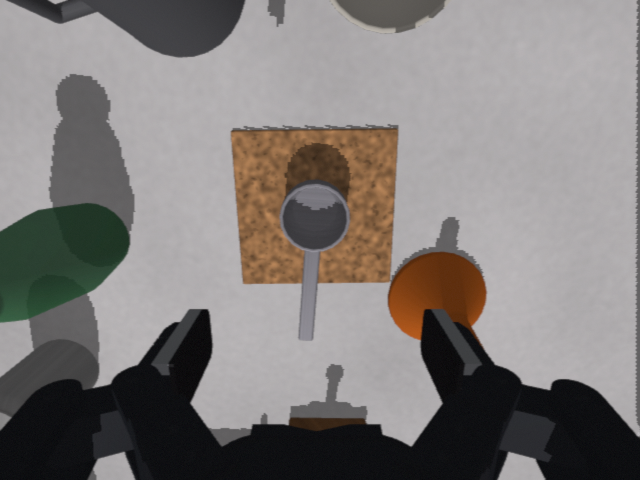

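The strainer stands on the mat (bowl at (314,216), handle end at (306,338)), so step 1 looks met. Next are the wheels, with the jaws turned along the axle.

```bash
python3 -m jog '[[[-0.04,0.04,0.05,0,0,-70,135],[-0.058,0.2,0.09,0,0,-70,135],[-0.058,0.2,0.09,0,0,-70,135],[-0.058,0.3,0.09,0,0,-70,135],[-0.058,0.3,0.09,0,0,-70,135],[-0.058,0.3,0.09,0,0,-70,135],[-0.058,0.398,0.09,0,0,-70,135],[-0.058,0.398,0.09,0,0,-70,135],[-0.058,0.398,0.09,0,0,-70,135],[-0.058,0.398,0.09,0,0,-70,135]]]' |tail -4
python3 -m jog '[[[0,0.02,0,0,0,-20,135],[0,0.03,0,0,0,-20,135],[0,0.03,0,0,0,-20,135],[0,0.03,0,0,0,-20,135]]]'
python3 - <<'E'
from h import *
o=bot.get_obs(); m=bot.camera_model("wrist"); np.savez("w4.npz",K=m["K"],T=m["T"]); print(o["eef_pos"],o["joint_pos"].round(2),np.round(m["T"],3).tolist())
im=bot.camera("wrist"); cv2.imwrite("pics/w4.png",im)
m=dict(np.load("w4.npz"))
p=[proj(m,[*q,.094]) for q in [(.448,.190),(.456,.130),(.463,.071)]]; print(np.round(p))
E
```

```text
eef_pos: [0.4593, 0.0833, 0.2922]
tool_rot: [-0.273, 0.962, -0.0, 0.0]
ft_force: [0.5, -0.3, -0.7]
grip_width: 0.0398
clock: 9.83
eef_pos: [0.4596, 0.1127, 0.2918]
tool_rot: [-0.104, 0.995, -0.0, -0.0]
ft_force: [0.2, -0.0, -0.2]
grip_width: 0.0402
[0.45955673 0.11265472 0.29176774] [ 0.24  0.17  0.05  1.45 -0.    0.03] [[-0.208, 0.931, 0.301, 0.382], [0.978, 0.198, 0.064, 0.097], [-0.0, 0.308, -0.951, 0.427], [0.0, 0.0, 0.0, 1.0]]
[[398. 217.]
 [334. 212.]
 [271. 207.]]
```

View pics/w4.png

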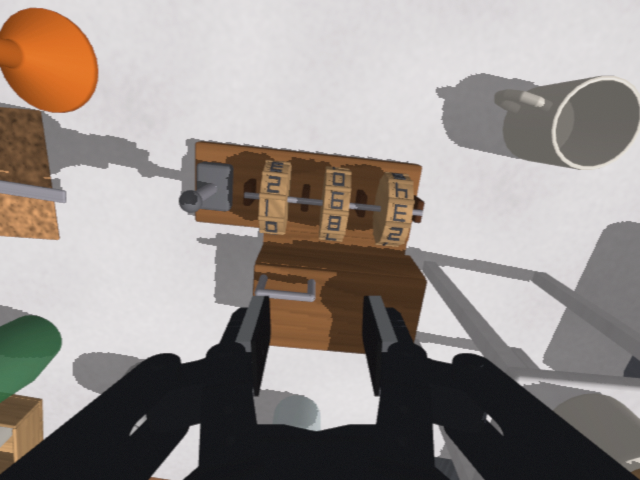

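Wrist view: the right wheel shows 2, 1, 0 at y = 185, 206, 226. The mid wheel shows 0, 9, 8, 7 at 180, 200, 222, 238, and the left shows 4, 3, 2 at 191, 213, 234. The ball is at (189,201). I'll turn the ribs and digits into wheel angles by intersecting rays with the rims.

```bash
python3 - <<'E'
from h import *
m=dict(np.load("w4.npz")); m1=dict(np.load("w1.npz"))
a,b=onplane(m,247,195,.058),onplane(m,422,212,.058); print("axle",a,b); print("ball",onplane(m,189,201,.11))
im=cv2.imread("pics/w4.png"); crop=im[150:255,250:420]; 
psi=np.radians(7.2); ex=np.array([np.cos(psi),np.sin(psi),0]); ey=np.array([-ex[1],ex[0],0])
def ang(m,px,c):
    o,d=ray(m,*px); o=o-c; A=[o@ex,o[2]];B=[d@ex,d[2]]
    qa=np.dot(B,B);qb=2*np.dot(A,B);qc=np.dot(A,A)-.036**2
    t=(-qb-np.sqrt(qb*qb-4*qa*qc))/(2*qa); return np.arctan2(A[0]+t*B[0],A[1]+t*B[1])
w=[np.array([*p,.058]) for p in [(.448,.190),(.456,.130),(.463,.071)]]
obs=[[((400,191),4),((398,213),3),((396,234),2)],[((338,180),10),((336,200),9),((334,222),8)],[((273,185),2),((272,206),1),((270,226),0)]]
# position: value = digit*0.628 + angle(toward +x of that digit)
for c,o in zip(w,obs): print([round(d*.6283+ang(m,p,c),3) for p,d in o])
obs1=[[((240+147/4,115+90/3.85),3),((240+232/4,115+90/3.85),2)],[((240+133/4,115+310/3.85),9),((240+213/4,115+310/3.85),8)],[((240+174/4,115+515/3.85),1),((240+250/4,115+515/3.85),0)]]
for c,o in zip(w,obs1): print("w1",[round(d*.6283+ang(m1,p,c),3) for p,d in o])
E
```

```text
axle [0.46475939 0.0422625  0.058     ] [0.44455766 0.2227405  0.058     ]
ball [0.46910163 0.00065818 0.11      ]
[np.float64(1.805), np.float64(1.774), np.float64(1.774)]
[np.float64(5.371), np.float64(5.33), np.float64(5.296)]
[np.float64(0.685), np.float64(0.607), np.float64(0.608)]
w1 [np.float64(1.771), np.float64(1.751)]
w1 [np.float64(5.396), np.float64(5.362)]
w1 [np.float64(0.672), np.float64(0.667)]
```

```bash
python3 -m jog '[[[-0.039,-0.046,-0.05,0,0,0,135],[-0.039,-0.046,-0.05,0,0,0,135],[-0.039,-0.046,-0.05,0,0,0,135]]]'
python3 - <<'E'
from h import *
q=bot.get_obs()["tool_rot"]; print(R.from_quat(q).as_matrix().round(3).tolist())
E
```

```text
clock: 10.13
eef_pos: [0.4104, 0.0617, 0.2346]
tool_rot: [-0.104, 0.995, -0.001, -0.01]
ft_force: [-1.7, 0.3, -0.7]
grip_width: 0.0401
[[-0.978, -0.206, -0.02], [-0.206, 0.978, -0.004], [0.021, -0.0, -1.0]]
```

```bash
python3 -m jog '[[[0,-0.001,-0.03,0,0,-5,135],[0,-0.001,-0.05,0,0,-5,135]]]' >/dev/null
python3 -m jog '[[[0,0,-0.015,0.9,-7,0,135],[0,0,-0.03,1.7,-14,0,135],[0,0,-0.043,2.6,-21,0,135],[0,0,-0.043,3,-24.8,0,135],[0,0,-0.043,3,-24.8,0,135],[0,0,-0.043,3,-24.8,0,135]]]'
python3 - <<'E'
from h import *
o=bot.get_obs(); T=R.from_quat(o["tool_rot"]).as_matrix(); print(o["eef_pos"].round(4),T.round(3).tolist()); 
c=np.array([.462,.071,.058]); d=c-o["eef_pos"]; print("axle in tool",(T.T@d).round(4))
m=bot.camera_model("wrist"); m={k:np.array(m[k]) for k in "KT"}
for n,c in [("r",[.462,.071,.094]),]: print(proj(m,c))
cv2.imwrite("pics/w5.png",bot.camera("wrist"))
E
```

```text
clock: 10.8
eef_pos: [0.4194, 0.0641, 0.1488]
tool_rot: [-0.059, 0.975, 0.013, 0.215]
ft_force: [0.7, -0.2, 1.2]
grip_width: 0.0404
[0.4194 0.0641 0.1488] [[-0.901, -0.121, 0.417], [-0.111, 0.993, 0.05], [-0.42, -0.001, -0.908]]
axle in tool [-0.001   0.0018  0.1005]
[317.48913221 287.26279026]
```

```bash
python3 -m jog '[[[0.01,0.003,-0.022,0,0,0,135],[0.02,0.004,-0.044,0,0,0,135],[0.028,0.005,-0.061,0,0,0,135],[0.0327,0.0057,-0.0713,0,0,0,135],[0.0327,0.0057,-0.0713,0,0,0,135],[0.0327,0.0057,-0.0713,0,0,0,135]]]'
python3 -m jog '[[[0,0,0,0,0,0,160],[0,0,0,0,0,0,255],[0,0,0,0,0,0,255],[0,0,0,0,0,0,255],[0,0,0,0,0,0,255]]]'
```

```text
clock: 11.35
eef_pos: [0.456, 0.0707, 0.0786]
tool_rot: [-0.059, 0.975, 0.013, 0.216]
ft_force: [-0.2, 0.0, -0.5]
grip_width: 0.0404
clock: 11.77
eef_pos: [0.4551, 0.07, 0.0796]
tool_rot: [-0.059, 0.974, 0.012, 0.218]
ft_force: [-0.1, -3.5, 5.7]
grip_width: 0.0228
```

```bash
python3 -m jog '[[[0.0026,0.0003,0.0008,-0.8,6.95,0,255],[0.0054,0.0007,0.0012,-1.7,13.9,0,255],[0.008,0.001,0.0013,-2.5,20.8,0,255],[0.0107,0.0013,0.001,-3.4,27.8,0,255],[0.0136,0.0017,0.0004,-4.3,35.2,0,255],[0.0136,0.0017,0.0004,-4.3,35.2,0,255],[0.0136,0.0017,0.0004,-4.3,35.2,0,255]]]'
python3 - <<'E'
from h import *
T=R.from_quat(bot.get_obs()["tool_rot"]).as_matrix(); print(np.degrees(np.arctan2(-T[0,2],-T[2,2])),T[:,2])
E
```

```text
clock: 12.35
eef_pos: [0.4663, 0.0712, 0.0777]
tool_rot: [-0.06, 0.994, -0.007, -0.095]
ft_force: [-3.6, -4.5, 6.3]
grip_width: 0.0225
10.87753027460223 [-0.18865193 -0.02487758 -0.98172886]
```

```bash
python3 -m jog '[[[0,0,0,0,0,0,135],[0,0,0,0,0,0,135],[0,0,0,0,0,0,135],[0.005,0.001,0.026,0,0,0,135],[0.015,0.002,0.0785,0,0,0,135],[0.015,0.002,0.0785,0,0,0,135],[0.011,0.031,0.0785,0,0,0,135],[0.008,0.061,0.0785,0,0,0,135],[0.008,0.061,0.0785,0,0,0,135],[0.008,0.061,0.0785,0,0,0,135]]]'
python3 - <<'E'
from h import *
o=bot.get_obs(); T=R.from_quat(o["tool_rot"]).as_matrix(); print(T.round(3).tolist()); 
for n,c in [("mid",[.455,.130,.058])]: print(n,(T.T@(np.array(c)-o["eef_pos"])).round(4))
m=bot.camera_model("wrist"); np.savez("w6.npz",K=m["K"],T=m["T"]); cv2.imwrite("pics/w6.png",bot.camera("wrist"))
m=dict(np.load("w6.npz")); print([proj(m,[*q,.094]).round() for q in [(.448,.190),(.455,.130),(.462,.071)]])
E
```

```text
clock: 13.18
eef_pos: [0.4746, 0.1344, 0.1572]
tool_rot: [-0.062, 0.994, -0.006, -0.091]
ft_force: [-0.6, -0.4, 0.3]
grip_width: 0.04
[[-0.976, -0.124, -0.179], [-0.122, 0.992, -0.023], [0.181, -0.0, -0.984]]
mid [ 0.0018 -0.002   0.1012]
[array([415., 252.]), array([311., 251.]), array([210., 250.])]
```

View pics/w6.png

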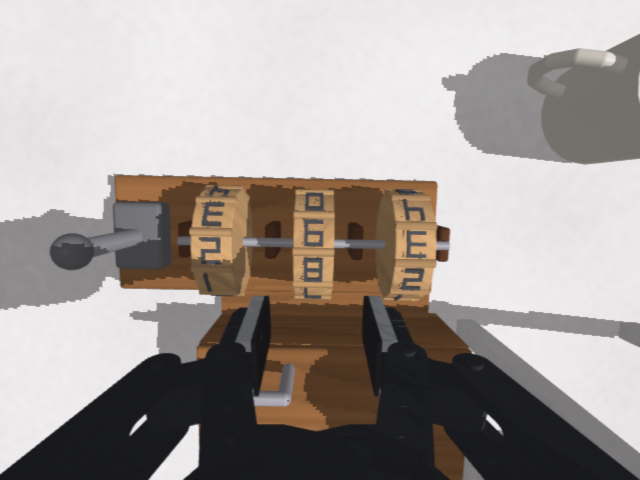

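Right wheel now shows 2 at (209,252), and the predicted top is (210,250). The mid wheel sits between the fingers, so I'll grip it and roll it back by 54°.

```bash
python3 -m jog '[[[-0.005,-0.001,-0.025,0,0,0,135],[-0.01,-0.001,-0.05,0,0,0,135],[-0.014,-0.002,-0.068,0,0,0,135],[-0.016,-0.002,-0.0775,0,0,0,135],[-0.016,-0.002,-0.0775,0,0,0,135],[-0.016,-0.002,-0.0775,0,0,0,160],[-0.016,-0.002,-0.0775,0,0,0,255],[-0.016,-0.002,-0.0775,0,0,0,255],[-0.016,-0.002,-0.0775,0,0,0,255],[-0.016,-0.002,-0.0775,0,0,0,255]]]'
python3 - <<'E'
from h import *
o=bot.get_obs(); T=R.from_quat(o["tool_rot"]).as_matrix(); print(o["joint_pos"].round(3),np.degrees(np.arctan2(-T[0,2],-T[2,2])))
r=o["eef_pos"]-[.455,.130,.058]; ey=np.array([-.122,.993,0])
for t in [7,14,21,28,35,42,49,54]:
    print(t,(R.from_rotvec(np.radians(-t)*ey).apply(r)-r).round(4),(-t*ey).round(1))
E
```

```text
clock: 14.07
eef_pos: [0.4601, 0.1308, 0.0805]
tool_rot: [-0.06, 0.994, -0.006, -0.09]
ft_force: [0.1, -2.5, 4.6]
grip_width: 0.0227
[ 0.262  0.461 -0.13   1.158  0.024  0.139] 10.25786163294697
7 [-0.0028 -0.0003  0.0005] [ 0.9 -7.  -0. ]
14 [-0.0056 -0.0007  0.0006] [  1.7 -13.9  -0. ]
21 [-0.0083 -0.001   0.0004] [  2.6 -20.9  -0. ]
28 [-0.0111 -0.0014 -0.0002] [  3.4 -27.8  -0. ]
35 [-0.0137 -0.0017 -0.0011] [  4.3 -34.8  -0. ]
42 [-0.0163 -0.002  -0.0023] [  5.1 -41.7  -0. ]
49 [-0.0186 -0.0023 -0.0038] [  6.  -48.7  -0. ]
54 [-0.0202 -0.0025 -0.0051] [  6.6 -53.6  -0. ]
```

```bash
python3 -m jog '[[[-0.0028,-0.0003,0.0005,0.9,-7,0,255],[-0.0056,-0.0007,0.0006,1.7,-13.9,0,255],[-0.0083,-0.001,0.0004,2.6,-20.9,0,255],[-0.0111,-0.0014,-0.0002,3.4,-27.8,0,255],[-0.0137,-0.0017,-0.0011,4.3,-34.8,0,255],[-0.0163,-0.002,-0.0023,5.1,-41.7,0,255],[-0.0186,-0.0023,-0.0038,6,-48.7,0,255],[-0.0202,-0.0025,-0.0051,6.6,-53.6,0,255],[-0.0202,-0.0025,-0.0051,6.6,-53.6,0,255],[-0.0202,-0.0025,-0.0051,6.6,-53.6,0,255]]]'
python3 - <<'E'
from h import *
T=R.from_quat(bot.get_obs()["tool_rot"]).as_matrix(); print(np.degrees(np.arctan2(-T[0,2],-T[2,2])),T[:,2])
E
```

```text
clock: 14.9
eef_pos: [0.4475, 0.1298, 0.0798]
tool_rot: [-0.054, 0.929, 0.017, 0.366]
ft_force: [7.2, -12.0, -4.0]
grip_width: 0.0227
-42.81112850972788 [ 0.67791169  0.07010653 -0.73179287]
```

```bash
python3 -m jog '[[[0,0,0,0,0,0,135],[0,0,0,0,0,0,135],[0,0,0,0,0,0,135],[-0.02,-0.002,0.022,0,0,0,135],[-0.041,-0.004,0.044,0,0,0,135],[-0.036,0.015,0.06,-0.9,7,0,135],[-0.032,0.035,0.07,-1.7,14,0,135],[-0.029,0.057,0.0755,-2.6,20.9,0,135],[-0.029,0.057,0.0755,-2.6,20.9,0,135],[-0.029,0.057,0.0755,-2.6,20.9,0,135]]]'
python3 - <<'E'
from h import *
o=bot.get_obs(); T=R.from_quat(o["tool_rot"]).as_matrix(); print(T.round(3).tolist()); 
print((T.T@(np.array([.448,.190,.058])-o["eef_pos"])).round(4))
m=bot.camera_model("wrist"); np.savez("w7.npz",K=m["K"],T=m["T"]); cv2.imwrite("pics/w7.png",bot.camera("wrist"))
m=dict(np.load("w7.npz")); print([proj(m,[*q,.094]).round() for q in [(.448,.190),(.455,.130),(.462,.071)]])
E
```

```text
clock: 15.73
eef_pos: [0.4235, 0.1942, 0.1613]
tool_rot: [-0.06, 0.98, 0.012, 0.192]
ft_force: [2.4, 0.5, 0.5]
grip_width: 0.04
[[-0.919, -0.122, 0.375], [-0.112, 0.993, 0.047], [-0.377, 0.001, -0.926]]
[ 0.0169 -0.0073  0.1047]
[array([303., 255.]), array([203., 255.]), array([104., 255.])]
```

View pics/w7.png

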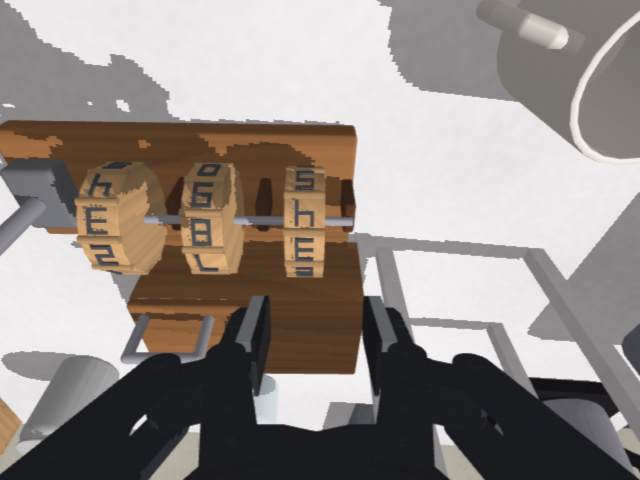

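Wrist view: the right wheel still shows 2 near its top point (104,255). On the mid wheel 7 is at (205,262) and 8 at (202,230), with the predicted top at (203,255), so it reads a bit above 7. I'll compute both exactly, along with the move to the left wheel.

```bash
cat >> h.py <<'E'
psi=np.radians(7); ex=np.array([np.cos(psi),np.sin(psi),0]); ey=np.array([-ex[1],ex[0],0])
W=dict(l=np.array([.448,.190,.058]),m=np.array([.455,.130,.058]),r=np.array([.462,.071,.058]))
def ang(m,px,c):
    o,d=ray(m,*px); o=o-c; A=[o@ex,o[2]];B=[d@ex,d[2]]
    qa=np.dot(B,B);qb=2*np.dot(A,B);qc=np.dot(A,A)-.036**2
    t=(-qb-np.sqrt(qb*qb-4*qa*qc))/(2*qa); return np.arctan2(A[0]+t*B[0],A[1]+t*B[1])
def val(m,w,obs): return [round(d*.6283+float(ang(m,p,W[w])),3) for p,d in obs]
E
python3 - <<'E'
from h import *
m=dict(np.load("w7.npz"))
print("r",val(m,"r",[((100,185),4),((95,220),3),((103,258),2)]))
print("m",val(m,"m",[((203,195),9),((203,232),8),((206,262),7)]))
print("l",val(m,"l",[((305,180),5),((305,214),4),((304,251),3)]))
m=dict(np.load("w6.npz"))
print("w6 r",val(m,"r",[((215,213),3),((210,250),2)]),"m",val(m,"m",[((314,235),9),((314,270),8)]),"l",val(m,"l",[((415,210),4),((415,245),3),((412,280),2)]))
o=bot.get_obs(); print("to left grasp", (W["l"]+.022*np.array([0,0,1])*0+.022*-R.from_quat(o["tool_rot"]).as_matrix()[:,2]-o["eef_pos"]).round(4))
E
```

```text
r [1.284, 1.264, 1.337]
m [4.613, 4.596, 4.578]
l [1.781, 1.783, 1.793]
w6 r [1.253, 1.256] m [5.398, 5.363] l [1.786, 1.775, 1.784]
to left grasp [ 0.0181 -0.0033 -0.0802]
```

```bash
python3 -m jog '[[[-0.0147,-0.0084,-0.0064,0,0,0,135],[-0.0147,-0.0084,-0.0064,0,0,0,135],[-0.004,-0.0068,-0.032,0,0,0,135],[0.006,-0.0055,-0.058,0,0,0,135],[0.013,-0.0048,-0.075,0,0,0,135],[0.0163,-0.0045,-0.083,0,0,0,135],[0.0163,-0.0045,-0.083,0,0,0,135],[0.0163,-0.0045,-0.083,0,0,0,135]]]'
python3 -m jog '[[[0,0,0,0,0,0,160],[0,0,0,0,0,0,255],[0,0,0,0,0,0,255],[0,0,0,0,0,0,255],[0,0,0,0,0,0,255]]]'
python3 - <<'E'
from h import *
o=bot.get_obs(); T=R.from_quat(o["tool_rot"]).as_matrix(); print(np.degrees(np.arctan2(-T[0,2],-T[2,2])))
r=o["eef_pos"]-W["l"]
for t in [7,14,21,28,35,42,44]: print(t,(R.from_rotvec(np.radians(t)*ey).apply(r)-r).round(4),(t*ey).round(1))
E
```

```text
clock: 16.45
eef_pos: [0.4325, 0.1842, 0.0712]
tool_rot: [-0.059, 0.98, 0.009, 0.188]
ft_force: [-0.0, 0.0, 0.2]
grip_width: 0.0405
clock: 16.87
eef_pos: [0.4332, 0.188, 0.0734]
tool_rot: [-0.061, 0.98, 0.013, 0.189]
ft_force: [-5.0, 7.4, 0.9]
grip_width: 0.0228
-21.65420376837269
7 [0.002  0.0002 0.0017] [-0.9  6.9  0. ]
14 [0.0041 0.0005 0.0032] [-1.7 13.9  0. ]
21 [0.0065 0.0008 0.0043] [-2.6 20.8  0. ]
28 [0.0089 0.0011 0.0052] [-3.4 27.8  0. ]
35 [0.0114 0.0014 0.0058] [-4.3 34.7  0. ]
42 [0.014  0.0017 0.0061] [-5.1 41.7  0. ]
44 [0.0148 0.0018 0.0061] [-5.4 43.7  0. ]
```

```bash
python3 -m jog '[[[0.002,0.0002,0.0017,-0.9,6.9,0,255],[0.0041,0.0005,0.0032,-1.7,13.9,0,255],[0.0065,0.0008,0.0043,-2.6,20.8,0,255],[0.0089,0.0011,0.0052,-3.4,27.8,0,255],[0.0114,0.0014,0.0058,-4.3,34.7,0,255],[0.014,0.0017,0.0061,-5.1,41.7,0,255],[0.0148,0.0018,0.0061,-5.4,43.7,0,255],[0.0148,0.0018,0.0061,-5.4,43.7,0,255],[0.0148,0.0018,0.0061,-5.4,43.7,0,255]]]'
python3 - <<'E'
from h import *
o=bot.get_obs();T=R.from_quat(o["tool_rot"]).as_matrix(); print(np.degrees(np.arctan2(-T[0,2],-T[2,2])),T[:,2],o["eef_pos"]-W["l"])
E
```

```text
clock: 17.62
eef_pos: [0.4437, 0.1892, 0.08]
tool_rot: [-0.06, 0.978, -0.011, -0.198]
ft_force: [-13.2, 6.1, 8.3]
grip_width: 0.0227
22.782950633821187 [-0.38683389 -0.04585658 -0.92100853] [-0.00432598 -0.00081372  0.02197574]
```

```bash
python3 -m jog '[[[0,0,0,0,0,0,135],[0,0,0,0,0,0,135],[0,0,0,0,0,0,135],[0.01,0.001,0.025,0,0,0,135],[0.025,0.003,0.06,0,0,0,135],[0.025,-0.01,0.07,0.9,-7,0,135],[0.018,-0.035,0.078,1.7,-14,0,135],[0.011,-0.059,0.078,2.7,-21.8,0,135],[0.011,-0.059,0.078,2.7,-21.8,0,135],[0.011,-0.059,0.078,2.7,-21.8,0,135]]]'
cat >> h.py <<'E'
def strip(im,m,w,n=200):
    g=cv2.cvtColor(im,6).astype(np.float32); a=np.linspace(-1.0,1.0,n); out=[]
    for dy in np.linspace(-.006,.006,9):
        px=np.array([proj(m,W[w]+dy*ey+.036*(np.sin(t)*ex+np.cos(t)*np.array([0,0,1]))) for t in a],np.float32)
        out.append(cv2.remap(g,px[:,:1],px[:,1:],1)[:,0])
    return a,np.array(out)
def phase(im,m,w):
    a,s=strip(im,m,w); s=np.maximum(0,cv2.GaussianBlur(s,(15,1),0).max(0)-s).sum(0)   # ink
    k=(abs(a)<.9424); z=(s[k]*np.exp(1j*a[k]*2*np.pi/.6283)).sum(); return float(np.angle(z)*.6283/2/np.pi)
E
python3 - <<'E'
from h import *
def show(im,m,tag):
    print(tag,{w:round(phase(im,m,w),3) for w in "lmr"})
for f in ("w4","w6","w7"): show(cv2.imread(f"pics/{f}.png"),dict(np.load(f+".npz")),f)
o=bot.get_obs(); T=R.from_quat(o["tool_rot"]).as_matrix(); print(T.round(3).tolist(),(T.T@(W["m"]-o["eef_pos"])).round(4))
m=bot.camera_model("wrist"); np.savez("w8.npz",K=m["K"],T=m["T"]); im=bot.camera("wrist"); cv2.imwrite("pics/w8.png",im)
m=dict(np.load("w8.npz")); show(im,m,"w8")
c=cv2.resize(im[150:320],None,fx=1.25,fy=1.25); cv2.imwrite("pics/z8.png",c)
print([(w,proj(m,W[w]+[0,0,.036]).round()) for w in "lmr"])
E
```

```text
clock: 18.45
eef_pos: [0.455, 0.1257, 0.1565]
tool_rot: [-0.06, 0.998, -0.003, -0.003]
ft_force: [1.9, -1.4, 0.2]
grip_width: 0.04
w4 {'l': -0.083, 'm': -0.283, 'r': 0.017}
w6 {'l': -0.103, 'm': -0.276, 'r': 0.017}
w7 {'l': -0.092, 'm': -0.298, 'r': 0.058}
[[-0.993, -0.12, -0.006], [-0.12, 0.993, -0.005], [0.006, -0.005, -1.0]] [-0.0012  0.0047  0.0985]
w8 {'l': -0.049, 'm': 0.226, 'r': 0.023}
[('l', array([426., 268.])), ('m', array([322., 267.])), ('r', array([221., 267.]))]
```

View pics/w8.png

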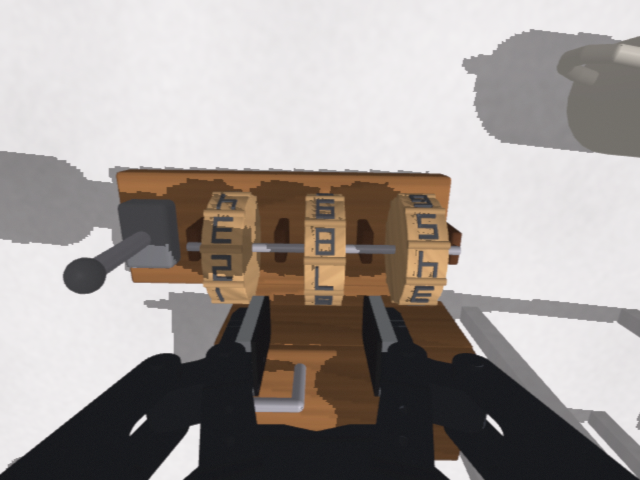

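Left shows 4 at (427,264) with the top point at (426,268), about 2.46 rad. Right is 1.28 rad. Mid is about 4.62 rad and needs roughly -0.22 more, so I'll regrip it.

```bash
python3 -m jog '[[[0.001,0.005,0,0,0,0,135],[0.001,0.005,-0.03,0,0,0,135],[0.001,0.005,-0.055,0,0,0,135],[0.001,0.005,-0.0765,0,0,0,135],[0.001,0.005,-0.0765,0,0,0,135],[0.001,0.005,-0.0765,0,0,0,135],[0.001,0.005,-0.0765,0,0,0,255],[0.001,0.005,-0.0765,0,0,0,255],[0.001,0.005,-0.0765,0,0,0,255],[0.001,0.005,-0.0765,0,0,0,255]]]'
python3 -m jog '[[[0,0,0,0,0,0,255],[-0.0028,-0.0003,0,0.9,-7,0,255],[-0.0057,-0.0007,-0.0006,1.8,-14.4,0,255],[-0.0057,-0.0007,-0.0006,1.8,-14.4,0,255],[-0.0057,-0.0007,-0.0006,1.8,-14.4,0,255],[-0.0057,-0.0007,-0.0006,1.8,-14.4,0,255]]]'
python3 -m jog '[[[0,0,0,0,0,0,135],[0,0,0,0,0,0,135],[0,0,0,0,0,0,135],[-0.007,-0.001,0.025,0,0,0,135],[-0.015,-0.002,0.06,0,0,0,135],[-0.015,-0.002,0.08,0,0,0,135],[-0.015,-0.002,0.08,0,0,0,135],[-0.015,-0.002,0.08,0,0,0,135]]]'
python3 - <<'E'
from h import *
m=bot.camera_model("wrist"); np.savez("w9.npz",K=m["K"],T=m["T"]); im=bot.camera("wrist"); cv2.imwrite("pics/w9.png",im)
m=dict(np.load("w9.npz")); print({w:round(phase(im,m,w),3) for w in "lmr"},bot.get_obs()["joint_pos"].round(2))
T=R.from_quat(bot.get_obs()["tool_rot"]).as_matrix(); print(T.round(3).tolist())
E
```

```text
clock: 19.33
eef_pos: [0.4634, 0.1313, 0.0817]
tool_rot: [-0.06, 0.998, -0.004, 0.0]
ft_force: [2.9, -7.6, -2.1]
grip_width: 0.0233
clock: 19.83
eef_pos: [0.4559, 0.1304, 0.0811]
tool_rot: [-0.059, 0.99, 0.004, 0.126]
ft_force: [-0.4, -6.9, -0.5]
grip_width: 0.0222
clock: 20.5
eef_pos: [0.442, 0.1313, 0.1618]
tool_rot: [-0.06, 0.99, 0.007, 0.127]
ft_force: [0.4, -0.8, 0.6]
grip_width: 0.0403
{'l': -0.037, 'm': -0.046, 'r': 0.067} [ 0.32  0.04 -0.48  0.8  -0.05  0.19]
[[-0.962, -0.121, 0.247], [-0.118, 0.993, 0.028], [-0.248, -0.003, -0.969]]
```

Wheels read 2.48, 4.35 and about 1.29 rad, all inside ±0.2. Now the toggle, with the closed fingers from its left side.

```bash
python3 -m jog '[[[0.01,-0.03,0.01,-0.9,7,0,255],[0.018,-0.065,0.01,-1.8,14.4,0,255],[0.0227,-0.0953,0,-1.8,14.4,0,255],[0.0227,-0.0953,0,-1.8,14.4,0,255],[0.0227,-0.0953,0,-1.8,14.4,0,255],[0.0227,-0.0953,0,-1.8,14.4,0,255],[0.0227,-0.0953,0,-1.8,14.4,0,255]]]'
python3 - <<'E'
from h import *
o=bot.get_obs(); T=R.from_quat(o["tool_rot"]).as_matrix(); print(T.round(3).tolist())
m=bot.camera_model("wrist"); np.savez("w10.npz",K=m["K"],T=m["T"]); im=bot.camera("wrist"); cv2.imwrite("pics/w10.png",im)
m=dict(np.load("w10.npz")); print({w:round(phase(im,m,w),3) for w in "lmr"},proj(m,[.469,.001,.11]))
print("goal",(np.array([.4647,.036,.102])-o["eef_pos"]).round(4))
E
```

```text
clock: 21.13
eef_pos: [0.4621, 0.0358, 0.159]
tool_rot: [-0.061, 0.998, -0.002, -0.003]
ft_force: [-0.1, 0.5, 0.6]
grip_width: 0.0002
[[-0.992, -0.122, -0.005], [-0.122, 0.992, -0.004], [0.005, -0.004, -1.0]]
{'l': -0.052, 'm': -0.063, 'r': 0.025} [250.706881  279.8850992]
goal [ 0.0026  0.0002 -0.057 ]
```

View pics/w10.png

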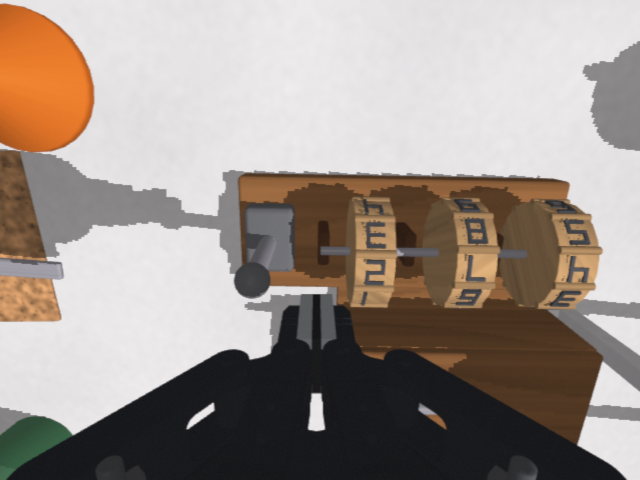

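The ball is at (251,280), where predicted. The wheels show 2, 7, 4 along the row (right wheel at left), and the closed fingers are free beside the ball. Descend, push and hold.

```bash
python3 -m jog '[[[0.0026,0,-0.02,0,0,0,255],[0.0026,0,-0.045,0,0,0,255],[0.0026,0,-0.057,0,0,0,255],[0.0026,0,-0.057,0,0,0,255],[0.004,-0.012,-0.057,0,0,0,255],[0.005,-0.02,-0.057,0,0,0,255],[0.006,-0.028,-0.057,0,0,0,255],[0.007,-0.036,-0.057,0,0,0,255],[0.0077,-0.042,-0.057,0,0,0,255],[0.0077,-0.042,-0.057,0,0,0,255]]]'
python3 - <<'E'
from h import *
cv2.imwrite("pics/t1.png",bot.camera("side")); print(bot.get_obs()["eef_pos"],bot.get_obs()["ft_force"])
a=cv2.imread("pics/t1.png")
M={k:np.array(v) for k,v in bot.camera_model("side").items() if k in "KT"}
for t in (0,.3,.45,.6):
  p=np.array([.469,.001,.042])+.068*(np.cos(t)*np.array([0,0,1])-np.sin(t)*ey); print(t,proj(M,p).round(1))
E
```

```text
clock: 22.02
eef_pos: [0.471, -0.0077, 0.103]
tool_rot: [-0.06, 0.998, -0.002, -0.001]
ft_force: [-1.5, 1.7, 0.2]
grip_width: 0.0
[ 0.4710238  -0.00743847  0.10298513] [-0.90641078  1.91259902  1.78857824]
0 [287.8 243.3]
0.3 [289.4 248.5]
0.45 [290.1 251.6]
0.6 [290.9 254.9]
```

```bash
python3 -m jog '[[[0.0005,-0.003,0,0,0,0,255],[0.0005,-0.003,0,0,0,0,255],[0.0005,-0.003,0,0,0,0,255],[0.0005,-0.003,0,0,0,0,255],[0.0005,-0.003,0,0,0,0,255],[0.0005,-0.003,0,0,0,0,255],[0.0005,-0.003,0,0,0,0,255],[0.0005,-0.003,0,0,0,0,255]]]'
python3 - <<'E'
from h import *
im=bot.camera("scene"); cv2.imwrite("pics/t2.png",im); print(bot.get_obs()["ft_force"])
M={k:np.array(v) for k,v in bot.camera_model("scene").items() if k in "KT"}
for t in (0,.3,.5,.6):
  p=np.array([.469,.001,.042])+.068*(np.cos(t)*np.array([0,0,1])-np.sin(t)*ey); print(t,proj(M,p).round(1))
cv2.imwrite("pics/t2z.png",cv2.resize(im[215:305,320:440],None,fx=6,fy=6,interpolation=2))
E
```

```text
clock: 22.73
eef_pos: [0.4713, -0.0098, 0.1026]
tool_rot: [-0.061, 0.998, -0.002, -0.002]
ft_force: [-1.0, 0.6, 2.1]
grip_width: -0.0
[-0.12100158  1.59283218  1.48128344]
0 [361.3 243.7]
0.3 [353.8 241.3]
0.5 [349.  240.6]
0.6 [346.8 240.6]
```

```bash
python3 - <<'E'
from h import *
for f in("scene0","t2"):
  g=cv2.cvtColor(cv2.imread(f"pics/{f}.png"),6)
  for y in (237,241,245): print(f,y,g[y,334:374].tolist())
E
```

```text
scene0 237 [153, 154, 153, 151, 148, 148, 151, 151, 149, 152, 155, 157, 155, 152, 151, 155, 156, 156, 156, 155, 156, 158, 156, 157, 155, 158, 158, 159, 161, 160, 159, 160, 159, 158, 161, 162, 163, 163, 162, 162]
scene0 241 [151, 155, 152, 151, 153, 154, 152, 153, 152, 155, 154, 153, 152, 154, 158, 158, 158, 156, 157, 157, 158, 156, 160, 164, 131, 30, 35, 47, 54, 57, 72, 127, 166, 161, 160, 160, 160, 162, 163, 163]
scene0 245 [156, 154, 155, 155, 156, 157, 158, 155, 157, 158, 156, 158, 155, 157, 159, 158, 158, 161, 160, 160, 158, 163, 169, 170, 75, 24, 43, 53, 60, 61, 57, 83, 162, 164, 159, 159, 162, 159, 160, 160]
t2 237 [165, 163, 162, 162, 161, 161, 160, 160, 162, 163, 168, 170, 139, 88, 41, 48, 68, 20, 5, 13, 10, 14, 7, 7, 10, 7, 11, 11, 15, 17, 18, 10, 10, 11, 10, 9, 8, 4, 11, 2]
t2 241 [162, 164, 162, 163, 162, 167, 165, 161, 165, 167, 165, 119, 7, 22, 34, 37, 33, 24, 4, 17, 63, 56, 8, 41, 27, 7, 7, 10, 8, 6, 34, 0, 8, 6, 13, 8, 6, 6, 0, 0]
t2 245 [163, 166, 164, 167, 166, 167, 167, 165, 169, 169, 169, 168, 169, 174, 175, 163, 29, 47, 44, 48, 56, 24, 15, 59, 68, 11, 5, 4, 64, 184, 178, 170, 175, 177, 176, 175, 173, 171, 175, 170]
```

Ball centre is about 349 px in the scene view, so the toggle is at about 0.49 rad, and it was held for over 0.7 s. Release it slowly, then turn to the lid bar.

```bash
python3 -m jog '[[[-0.002,0.012,0,0,0,0,255],[-0.003,0.024,0,0,0,0,255],[-0.005,0.036,0,0,0,0,255],[-0.0055,0.046,0,0,0,0,255],[-0.0055,0.046,0,0,0,0,255],[-0.0055,0.046,0.02,0,0,0,255],[-0.0055,0.046,0.055,0,0,0,255],[-0.0055,0.046,0.09,0,0,0,255]]]'
python3 -m jog '[[[0.072,0.065,0.02,0,0,70,135],[0.072,0.065,0.02,0,0,70,135],[0.072,0.065,0.02,0,0,70,135],[0.072,0.065,0.02,0,0,70,135],[0.072,0.065,0.02,0,0,70,135],[0.072,0.065,0.02,0,0,70,135],[0.072,0.065,0.02,0,0,70,135],[0.072,0.065,0.02,0,0,70,135],[0.072,0.065,0.02,0,0,70,135],[0.072,0.065,0.02,0,0,70,135]]]'>/dev/null
python3 -m jog '[[[0,0,0,0,0,20,135],[0,0,0,0,0,20,135],[0,0,0,0,0,20,135],[0,0,0,0,0,20,135]]]'
python3 - <<'E'
from h import *
o=bot.get_obs(); T=R.from_quat(o["tool_rot"]).as_matrix(); print(T.round(3).tolist())
m=bot.camera_model("wrist"); np.savez("w11.npz",K=m["K"],T=m["T"]); im=bot.camera("wrist"); cv2.imwrite("pics/w11.png",im)
m=dict(np.load("w11.npz")); b=proj(m,[.5395,.101,.113]).round().astype(int); print("bar px",b,"ball",proj(m,[.469,.001,.11]))
hsv=cv2.cvtColor(im,40)
for dv in (-8,0,8):
  row=hsv[b[1]+dv,b[0]-22:b[0]+23]; print(b[1]+dv,row[:,1].tolist())
s=bot.camera("scene"); g=cv2.cvtColor(s,6); print(g[241,334:374].tolist())
E
```

```text
clock: 23.45
eef_pos: [0.4644, 0.0354, 0.1923]
tool_rot: [-0.061, 0.998, -0.003, -0.004]
ft_force: [1.3, -0.4, 0.3]
grip_width: -0.0001
clock: 24.62
eef_pos: [0.5378, 0.1003, 0.2123]
tool_rot: [0.749, -0.662, 0.003, 0.0]
ft_force: [0.1, -0.0, -0.0]
grip_width: 0.0405
[[0.122, -0.992, 0.004], [-0.992, -0.122, -0.005], [0.005, -0.004, -1.0]]
bar px [314 246] ball [448.29297636 104.20079827]
238 [148, 147, 149, 149, 149, 147, 146, 146, 146, 149, 149, 149, 150, 149, 148, 138, 62, 13, 15, 13, 14, 15, 16, 15, 13, 13, 13, 11, 55, 129, 145, 147, 149, 149, 150, 150, 148, 144, 145, 147, 145, 142, 148, 145, 144]
246 [145, 148, 148, 148, 151, 149, 146, 148, 149, 150, 150, 149, 151, 150, 149, 131, 47, 11, 15, 14, 15, 13, 14, 17, 14, 15, 15, 9, 54, 136, 149, 149, 150, 148, 148, 152, 149, 150, 144, 150, 146, 140, 143, 148, 140]
254 [148, 148, 147, 146, 148, 145, 147, 146, 149, 148, 145, 149, 152, 149, 149, 128, 48, 11, 13, 14, 14, 14, 16, 14, 14, 14, 13, 14, 87, 145, 148, 150, 148, 148, 149, 149, 149, 148, 149, 149, 145, 142, 147, 144, 142]
[159, 161, 162, 159, 160, 163, 162, 162, 162, 164, 162, 158, 160, 163, 166, 167, 166, 166, 164, 164, 165, 166, 168, 172, 105, 38, 42, 56, 62, 61, 79, 134, 175, 170, 169, 169, 170, 170, 168, 170]
```

The bar lies exactly at the predicted pixel, and the toggle has recentred. Grip the bar.

```bash
python3 -m jog '[[[0.0015,0,-0.035,0,0,0,135],[0.0015,0,-0.07,0,0,0,135],[0.0015,0,-0.1,0,0,0,135],[0.0015,0,-0.11,0,0,0,135],[0.0015,0,-0.11,0,0,0,135],[0.0015,0,-0.11,0,0,0,200],[0.0015,0,-0.11,0,0,0,255],[0.0015,0,-0.11,0,0,0,255],[0.0015,0,-0.11,0,0,0,255],[0.0015,0,-0.11,0,0,0,255]]]'
python3 - <<'E'
from h import *
p0=np.array([-.082,.043])
for t in range(0,115,6):
    a=np.radians(t); x=-.082*np.cos(a)+.043*np.sin(a)+.082; z=.082*np.sin(a)+.043*np.cos(a)-.043
    print(t,(x*ex).round(3)[:2],round(z,3))
E
```

```text
clock: 25.55
eef_pos: [0.5397, 0.1012, 0.1048]
tool_rot: [0.749, -0.663, 0.004, -0.001]
ft_force: [-3.4, 0.0, 6.4]
grip_width: 0.0052
0 [0. 0.] 0.0
6 [0.005 0.001] 0.008
12 [0.011 0.001] 0.016
18 [0.017 0.002] 0.023
24 [0.024 0.003] 0.03
30 [0.032 0.004] 0.035
36 [0.041 0.005] 0.04
42 [0.049 0.006] 0.044
48 [0.059 0.007] 0.047
54 [0.068 0.008] 0.049
60 [0.078 0.01 ] 0.05
66 [0.087 0.011] 0.049
72 [0.097 0.012] 0.048
78 [0.106 0.013] 0.046
84 [0.115 0.014] 0.043
90 [0.124 0.015] 0.039
96 [0.132 0.016] 0.034
102 [0.14  0.017] 0.028
108 [0.147 0.018] 0.022
114 [0.153 0.019] 0.014
```

```bash
python3 -m jog '[[[0.005,0.001,0.008,0,0,0,255],[0.011,0.001,0.016,0,0,0,255],[0.017,0.002,0.023,0,0,0,255],[0.024,0.003,0.03,0,0,0,255],[0.032,0.004,0.035,0,0,0,255],[0.041,0.005,0.04,0,0,0,255],[0.049,0.006,0.044,0,0,0,255],[0.059,0.007,0.047,0,0,0,255],[0.068,0.008,0.049,0,0,0,255],[0.078,0.01,0.05,0,0,0,255]]]'
```

```text
clock: 26.38
eef_pos: [0.6169, 0.1096, 0.155]
tool_rot: [0.748, -0.663, 0.004, 0.001]
ft_force: [-3.9, -5.7, 3.6]
grip_width: 0.0056
```

```bash
python3 -m jog '[[[0.009,0.001,-0.001,0,0,0,255],[0.019,0.002,-0.002,0,0,0,255],[0.028,0.003,-0.004,0,0,0,255],[0.037,0.004,-0.007,0,0,0,255],[0.046,0.005,-0.011,0,0,0,255],[0.054,0.006,-0.016,0,0,0,255],[0.062,0.007,-0.022,0,0,0,255],[0.069,0.008,-0.028,0,0,0,255],[0.069,0.008,-0.028,0,0,0,255]]]'
```

```text
clock: 27.13
eef_pos: [0.6883, 0.1174, 0.1243]
tool_rot: [0.748, -0.663, 0.005, -0.0]
ft_force: [2.5, -4.7, 0.7]
grip_width: 0.0057
```

```bash
python3 -m jog '[[[0,0,0,0,0,0,200],[0,0,0,0,0,0,195],[0,0,0,0,0,0,195],[0,0,0.02,0,0,0,195],[0,0,0.05,0,0,0,195],[0,0,0.09,0,0,0,195],[0,0,0.125,0,0,0,195],[-0.02,-0.03,0.125,0,0,0,195],[-0.04,-0.06,0.125,0,0,0,195],[-0.06,-0.1,0.125,0,0,0,195]]]'
python3 - <<'E'
from h import *
im=bot.camera("side"); cv2.imwrite("pics/s2.png",im); M={k:np.array(v) for k,v in bot.camera_model("side").items() if k in "KT"}
C=np.array([.567,.1575,0])
for t in (90,100,110,120):
  a=np.radians(t); 
  f=lambda x,y,z: proj(M,C+ex*(.048+x*np.cos(a)*1+z*np.sin(a))+ey*y+np.array([0,0,.07-x*np.sin(a)+z*np.cos(a)])).round(0)
  print(t,"front right corner",f(-.096,-.091,0),f(-.096,-.091,.008),"bar",f(-.082,-.055,.043))
cv2.imwrite("pics/s2z.png",cv2.resize(im[150:290,240:380],None,fx=4.2,fy=4.2,interpolation=2))
E
```

```text
clock: 27.97
eef_pos: [0.6272, 0.0237, 0.2502]
tool_rot: [0.75, -0.661, 0.003, -0.001]
ft_force: [1.0, -0.6, -0.0]
grip_width: 0.02
90 front right corner [337. 208.] [339. 208.] bar [347. 202.]
100 front right corner [342. 207.] [345. 207.] bar [351. 204.]
110 front right corner [347. 208.] [350. 208.] bar [354. 206.]
120 front right corner [352. 209.] [354. 209.] bar [357. 209.]
```

View pics/s2z.png

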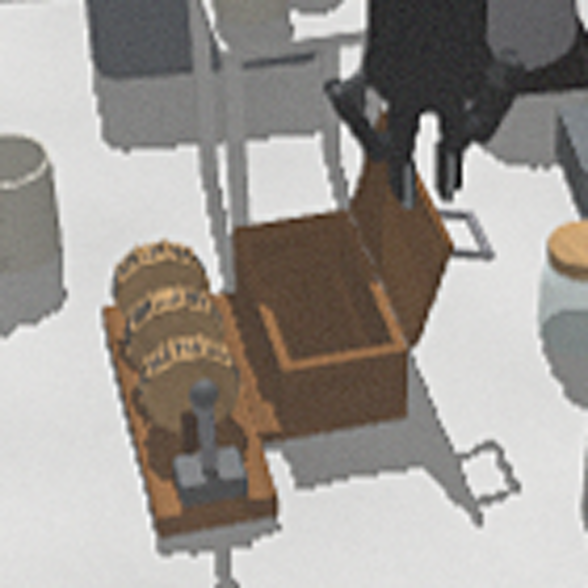

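The side view shows the lid leaning back at about 110° (corner at (347,208)), the toggle upright and the box empty. That is the twelfth and last viewed picture, so further checks are numeric. I'll locate the handle on the mat from the earlier view.

```bash
python3 -m jog '[[[-0.02,-0.03,0,0,0,0,135],[-0.04,-0.065,0,0,0,0,135],[-0.06,-0.1,0,0,0,0,135],[-0.08,-0.135,0,0,0,0,135],[-0.1,-0.17,-0.02,0,0,0,135],[-0.111,-0.2,-0.04,0,0,0,135],[-0.111,-0.225,-0.06,0,0,0,135],[-0.111,-0.225,-0.08,0,0,0,135],[-0.111,-0.225,-0.08,0,0,0,135],[-0.111,-0.225,-0.08,0,0,0,135]]]'
python3 - <<'E'
from h import *
o=bot.get_obs(); T=R.from_quat(o["tool_rot"]).as_matrix(); print(T.round(3).tolist())
m=dict(np.load("w3.npz")); a,b=onplane(m,311,258,.044),onplane(m,306,338,.044); d=b-a; print("w3 handle",a,b,np.degrees(np.arctan2(d[1],d[0])))
m=bot.camera_model("wrist"); np.savez("w12.npz",K=m["K"],T=m["T"]); im=bot.camera("wrist"); cv2.imwrite("pics/w12.png",im); m=dict(np.load("w12.npz"))
hsv=cv2.cvtColor(im,40); u=np.array([np.cos(np.radians(90)),1,0])
bowl=np.array([.516,-.2695,.044])
for r in (.045,.055,.07,.085,.1):
    p=bowl+[0,r,0]; n=[]
    for s in np.arange(-.03,.03,.0005):
        q=proj(m,p+[s,0,0]).round().astype(int); n.append((s,*hsv[q[1],q[0]],q[0],q[1]) if 0<=q[1]<480 and 0<=q[0]<640 else None)
    n=[k for k in n if k]; print(r,proj(m,p).round(), "".join("%d "%k[3] for k in n[::4]), "|S|","".join("%d "%k[2] for k in n[::4]))
g=cv2.medianBlur(cv2.cvtColor(im,6),5); rad=.03*363.5/np.linalg.norm(m["T"][:3,3]-bowl)
k=cv2.HoughCircles(g,cv2.HOUGH_GRADIENT,1,30,param1=80,param2=20,minRadius=int(rad*.85),maxRadius=int(rad*1.15))
for x,y,r in ([] if k is None else k[0][:2]): print(x,y,r,rad,onplane(m,x,y,.045).round(4))
E
```

```text
clock: 28.85
eef_pos: [0.5155, -0.2023, 0.1685]
tool_rot: [0.749, -0.663, 0.001, 0.0]
ft_force: [-0.4, -0.0, 0.8]
grip_width: 0.0397
[[0.121, -0.993, 0.001], [-0.993, -0.121, -0.001], [0.001, -0.001, -1.0]]
w3 handle [ 0.51450993 -0.23405327  0.044     ] [ 0.50969704 -0.15336893  0.044     ] 93.41369959674459
0.045 [319. 205.] 167 160 154 168 183 169 158 143 148 163 177 123 141 143 140 139 139 126 159 179 186 186 178 157 166 147 166 176 157 147  |S| 128 131 129 129 131 130 129 130 129 130 128 12 11 14 13 15 13 14 128 131 129 129 130 130 131 130 129 129 128 130 
0.055 [318. 218.] 149 146 149 160 161 147 142 138 172 181 149 136 144 145 144 141 145 123 152 161 159 152 162 175 168 155 153 148 150 158  |S| 130 128 130 129 130 132 129 129 132 130 110 13 14 14 14 13 14 46 131 128 128 128 131 130 131 128 130 131 127 129 
0.07 [315. 238.] 197 195 195 196 196 196 196 198 198 196 123 142 149 147 148 145 133 162 199 198 198 199 200 200 198 198 197 197 198 183  |S| 5 4 4 5 4 5 5 4 4 7 10 14 15 12 12 12 13 3 5 4 5 4 3 4 4 5 8 6 8 98 
0.085 [313. 257.] 193 195 196 197 198 198 199 197 197 194 124 149 150 149 149 150 128 199 200 198 198 197 201 199 198 198 200 201 200 200  |S| 4 4 4 4 4 5 5 4 4 4 14 14 15 14 15 12 12 4 5 5 5 4 5 4 4 3 4 4 4 4 
0.1 [310. 275.] 197 198 198 199 198 199 198 198 199 180 144 152 153 152 152 150 139 198 197 198 199 198 199 198 198 198 198 198 197 196  |S| 3 5 4 4 3 4 4 5 4 4 14 13 15 12 15 15 9 5 4 4 5 4 5 5 5 5 4 4 5 5 
325.5 139.5 40.8 41.982198426174904 [ 0.5175 -0.2707  0.045 ]
457.5 259.5 44.1 41.982198426174904 [ 0.4067 -0.1959  0.045 ]
```

Handle centre line at 68 mm is at about (0.5127,-0.2015), direction 92.6°. Grip it.

```bash
python3 -m jog '[[[-0.0025,0.001,-0.035,0,0,-4.4,135],[-0.0025,0.001,-0.07,0,0,-4.4,135],[-0.0025,0.001,-0.1,0,0,-4.4,135],[-0.0025,0.001,-0.125,0,0,-4.4,135],[-0.0025,0.001,-0.135,0,0,-4.4,135],[-0.0025,0.001,-0.135,0,0,-4.4,135],[-0.0025,0.001,-0.135,0,0,-4.4,135]]]'
python3 -m jog '[[[0,0,0,0,0,0,190],[0,0,0,0,0,0,255],[0,0,0,0,0,0,255],[0,0,0,0,0,0,255],[0,0,0,0,0,0,255],[0,0,0.004,0,0,0,255],[0,0,0.01,0,0,0,255],[0,0,0.02,0,0,0,255],[0,0,0.02,0,0,0,255]]]'
```

```text
clock: 29.48
eef_pos: [0.5153, -0.2018, 0.0358]
tool_rot: [0.723, -0.691, 0.004, -0.0]
ft_force: [-0.2, 0.3, 0.5]
grip_width: 0.0399
clock: 30.23
eef_pos: [0.5148, -0.2027, 0.0563]
tool_rot: [0.723, -0.691, 0.004, -0.0]
ft_force: [0.1, -0.6, -2.1]
grip_width: 0.0122
```

```bash
python3 -m jog '[[[0,0,0.03,0,0,0,255],[0,0,0.065,0,0,0,255],[0,0.01,0.1,0,0,0,255],[0.005,0.035,0.13,0,0,0,255],[0.01,0.065,0.155,0,0,0,255],[0.015,0.095,0.175,0,0,0,255],[0.02,0.13,0.185,0,0,0,255],[0.025,0.165,0.185,0,0,0,255],[0.03,0.2,0.185,0,0,0,255],[0.035,0.235,0.185,0,0,0,255]]]'
python3 -m jog '[[[0.004,0.035,0,0,0,2,255],[0.008,0.07,0,0,0,4.4,255],[0.011,0.1,0,0,0,4.4,255],[0.013,0.125,0,0,0,4.4,255],[0.0145,0.14,0,0,0,4.4,255],[0.0145,0.147,0,0,0,4.4,255],[0.0145,0.147,0,0,0,4.4,255],[0.0145,0.147,0,0,0,4.4,255]]]'
cat > chk.py <<'E'
from h import *
import sys
n=sys.argv[1]; z=float(sys.argv[2])
o=bot.get_obs(); T=R.from_quat(o["tool_rot"]).as_matrix(); print(T.round(3).tolist())
m=bot.camera_model("wrist"); np.savez(n+".npz",K=m["K"],T=m["T"]); im=bot.camera("wrist"); cv2.imwrite(f"pics/{n}.png",im); m=dict(np.load(n+".npz"))
C=np.array([.567,.1575,0]); b=o["eef_pos"]-.067*ey; b[2]=z
g=cv2.medianBlur(cv2.cvtColor(im,6),3); rad=.03*363.5/np.linalg.norm(m["T"][:3,3]-b)
print("expected bowl",proj(m,b),rad)
k=cv2.HoughCircles(g,cv2.HOUGH_GRADIENT,1,20,param1=80,param2=15,minRadius=int(rad*.8),maxRadius=int(rad*1.25))
for x,y,r in ([] if k is None else k[0][:4]):
    p=onplane(m,x,y,z); print(x,y,r,p.round(4),"box xy",((p-C)@ex).round(4),((p-C)@ey).round(4))
E
python3 chk.py w13 0.245
```

```text
clock: 31.07
eef_pos: [0.549, 0.0343, 0.24]
tool_rot: [0.723, -0.691, 0.003, -0.0]
ft_force: [-0.1, 0.4, -1.3]
grip_width: 0.012
clock: 31.73
eef_pos: [0.5634, 0.1789, 0.2393]
tool_rot: [0.749, -0.663, 0.003, 0.0]
ft_force: [1.3, -0.4, -1.3]
grip_width: 0.0118
[[0.121, -0.993, 0.004], [-0.993, -0.121, -0.005], [0.005, -0.003, -1.0]]
expected bowl [315.86042075 157.55098307] 83.89667832433717
319.5 152.5 78.7 [0.5705 0.1105 0.245 ] box xy -0.0023 -0.047
326.5 129.5 103.4 [0.5691 0.1027 0.245 ] box xy -0.0046 -0.0547
341.5 144.5 100.1 [0.5633 0.1069 0.245 ] box xy -0.0098 -0.0497
447.5 173.5 80.3 [0.5248 0.1122 0.245 ] box xy -0.0474 -0.0398
```

```bash
python3 -m jog '[[[0.002,0.003,0,0,0,0,255],[0.002,0.003,-0.03,0,0,0,255],[0.002,0.003,-0.06,0,0,0,255],[0.002,0.003,-0.085,0,0,0,255],[0.002,0.003,-0.1,0,0,0,255],[0.002,0.003,-0.1,0,0,0,255],[0.002,0.003,-0.1,0,0,0,255]]]'
python3 - <<'E'
from h import *
o=bot.get_obs(); m=bot.camera_model("wrist"); np.savez("w14.npz",K=m["K"],T=m["T"]); im=bot.camera("wrist"); cv2.imwrite("pics/w14.png",im); m=dict(np.load("w14.npz"))
C=np.array([.567,.1575,0]); hsv=cv2.cvtColor(im,40)
# profile across box x and y at box top z=.07 : saturated wood rim vs dark inside / white shelf
for nm,pts in [("y at x=-.036",[(-.036,y) for y in np.arange(-.11,-.06,.002)]),("x at y=-.087 ",[(x,-.087) for x in np.arange(-.06,.062,.003)]),("x at y=-.075",[(x,-.075) for x in np.arange(-.06,.062,.003)])]:
    out=[]
    for x,y in pts:
        q=proj(m,C+x*ex+y*ey+[0,0,.07]).round().astype(int)
        out.append("%d/%d"%(hsv[q[1],q[0],1],hsv[q[1],q[0],2]) if 0<=q[0]<640 and 0<=q[1]<480 else "-")
    print(nm," ".join(out))
E
python3 chk.py w15 0.148 | tail -5
```

```text
clock: 32.37
eef_pos: [0.5652, 0.1816, 0.139]
tool_rot: [0.748, -0.663, 0.002, 0.001]
ft_force: [-0.4, -0.4, -0.8]
grip_width: 0.0122
y at x=-.036 4/138 4/137 4/135 4/136 6/137 4/136 7/138 4/137 6/137 4/137 102/100 145/93 142/95 145/93 139/86 143/73 144/71 142/72 136/73 144/71 144/71 46/84 15/104 12/105 12/88
x at y=-.087  148/150 148/117 147/73 2/136 119/94 141/92 147/90 145/93 145/93 146/94 145/93 143/93 143/96 145/95 143/96 145/95 145/95 144/94 143/96 148/95 145/95 141/96 146/96 147/97 149/96 146/96 149/96 143/96 143/96 147/165 145/97 146/96 146/96 144/94 146/91 146/91 24/128 141/74 144/76 145/79 143/98
x at y=-.075 147/149 144/108 146/148 149/147 147/99 149/91 145/93 144/78 149/72 144/78 137/156 14/106 15/103 13/96 12/85 15/86 15/87 12/84 12/83 18/83 15/84 15/84 12/84 15/84 15/86 12/85 14/88 15/101 17/106 13/99 143/91 139/75 147/73 142/79 141/92 143/91 20/125 143/75 139/77 140/80 143/84
expected bowl [315.63358305 158.07953822] 85.18628856747749
319.5 152.5 78.8 [0.5733 0.1136 0.148 ] box xy 0.0009 -0.0443
339.5 146.5 98.8 [0.5668 0.1108 0.148 ] box xy -0.0059 -0.0463
497.5 147.5 99.9 [0.5135 0.1047 0.148 ] box xy -0.0595 -0.0459
521.5 149.5 84.5 [0.5053 0.1044 0.148 ] box xy -0.0677 -0.0452
```

The box edges appear where expected (right edge -0.090, front -0.048, back +0.047 m), and the bowl is at box (0.001,-0.044). Lower it in.

```bash
python3 -m jog '[[[0,0,-0.025,0,0,0,255],[0,0,-0.05,0,0,0,255],[0,0,-0.07,0,0,0,255],[0,0,-0.083,0,0,0,255],[0,0,-0.09,0,0,0,255],[0,0,-0.093,0,0,0,255],[0,0,-0.093,0,0,0,255]]]'
python3 -m jog '[[[0,0,-0.001,0,0,0,255],[0,0,-0.002,0,0,0,255],[0,0,-0.003,0,0,0,255],[0,0,-0.003,0,0,0,255]]]'
```

```text
clock: 33.05
eef_pos: [0.5663, 0.183, 0.0473]
tool_rot: [0.749, -0.663, 0.003, -0.001]
ft_force: [-0.4, 0.1, -1.8]
grip_width: 0.0119
clock: 33.38
eef_pos: [0.5658, 0.183, 0.0442]
tool_rot: [0.749, -0.663, 0.003, -0.001]
ft_force: [-1.3, -0.2, 0.3]
grip_width: 0.0118
```

```bash
python3 -m jog '[[[0,0,-0.001,0,0,0,255],[0,0,-0.002,0,0,0,255],[0,0,-0.003,0,0,0,255],[0,0,-0.003,0,0,0,255]]]'
python3 -m jog '[[[0,0,-0.001,0,0,0,255],[0,0,-0.002,0,0,0,255],[0,0,-0.002,0,0,0,255]]]'
```

```text
clock: 33.72
eef_pos: [0.5653, 0.1829, 0.0403]
tool_rot: [0.749, -0.663, 0.003, -0.0]
ft_force: [-2.1, -0.3, -0.0]
grip_width: 0.0121
clock: 33.97
eef_pos: [0.5657, 0.1836, 0.0392]
tool_rot: [0.749, -0.663, 0.003, -0.001]
ft_force: [-2.5, 1.3, 4.7]
grip_width: 0.0118
```

Contact at the nominal height (0.039). Release with a small opening, lift clear and check.

```bash
python3 -m jog '[[[0,0,0,0,0,0,200],[0,0,0,0,0,0,175],[0,0,0,0,0,0,175],[0,0,0,0,0,0,175],[0,0,0.01,0,0,0,175],[0,0,0.03,0,0,0,175],[0,0,0.06,0,0,0,175],[0,0,0.1,0,0,0,175],[0,0,0.135,0,0,0,175],[0,0,0.17,0,0,0,175]]]'
python3 -m jog '[[[0,-0.03,0.01,0,0,0,175],[0,-0.06,0.03,0,0,0,175],[-0.01,-0.06,0.06,0,0,0,175],[-0.01,-0.06,0.06,0,0,0,175],[-0.01,-0.06,0.06,0,0,0,175]]]'
python3 - <<'E'
from h import *
C=np.array([.567,.1575,0]); z=.048
def hough(im,m,b):
    g=cv2.medianBlur(cv2.cvtColor(im,6),3); rad=.03*m["K"][0,0]/np.linalg.norm(m["T"][:3,3]-b)
    k=cv2.HoughCircles(g,cv2.HOUGH_GRADIENT,1,20,param1=80,param2=12,minRadius=int(rad*.8),maxRadius=int(rad*1.2))
    e=proj(m,b); print("exp",e.round(1),rad.round(1))
    if k is not None:
        for x,y,r in sorted(k[0],key=lambda c:np.hypot(*(c[:2]-e)))[:2]:
            p=onplane(m,x,y,z)-C; print(x,y,r,"box",(p@ex).round(4),(p@ey).round(4))
M=lambda n:{k:np.array(v) for k,v in bot.camera_model(n).items() if k in "KT"}
b=C-.0435*ey+[0,0,z]
m=M("wrist"); im=bot.camera("wrist"); cv2.imwrite("pics/w16.png",im); hough(im,m,b); print({w:round(phase(im,m,w),3) for w in "lmr"})
hsv=cv2.cvtColor(im,40)
for r in (.05,.07,.09,.11):   # handle cross profile, grey = low saturation
    s=np.arange(-.02,.0201,.001); q=[proj(m,C+(-.0435+r)*ey+t*ex+[0,0,.047]).round().astype(int) for t in s]
    ok=[t for t,p in zip(s,q) if 0<=p[1]<480 and hsv[p[1],p[0],1]<60]; print("handle",r,np.round([min(ok),max(ok)],3) if ok else None)
for n in ("scene","side"):
    im=bot.camera(n); cv2.imwrite(f"pics/end_{n}.png",im); m=M(n); print(n)
    a=cv2.imread(f"pics/{n}0.png"); d=(cv2.absdiff(im,a).max(2)>40).astype(np.uint8)
    d=cv2.morphologyEx(d,cv2.MORPH_OPEN,np.ones((3,3)))
    nn,_,st,_=cv2.connectedComponentsWithStats(d); print([s.tolist() for s in st[1:] if s[4]>40])
E
```

```text
clock: 34.8
eef_pos: [0.566, 0.1827, 0.2113]
tool_rot: [0.749, -0.663, 0.004, -0.001]
ft_force: [0.4, -0.5, -0.5]
grip_width: 0.027
clock: 35.22
eef_pos: [0.557, 0.1225, 0.2718]
tool_rot: [0.748, -0.663, 0.005, -0.003]
ft_force: [-0.4, 0.1, -0.5]
grip_width: 0.0269
exp [304.2 196.6] 29.8
302.5 197.5 28.6 box 0.0017 -0.0426
403.5 198.5 34.4 box -0.099 -0.0417
{'l': -0.052, 'm': -0.083, 'r': 0.022}
handle 0.05 [-0.005  0.008]
handle 0.07 [-0.005  0.007]
handle 0.09 [-0.005  0.008]
handle 0.11 [-0.005  0.008]
scene
[[255, 0, 20, 4, 56], [448, 0, 75, 130, 3778], [536, 0, 30, 35, 478], [270, 13, 29, 62, 864], [406, 25, 77, 109, 3673], [236, 76, 74, 49, 1427], [364, 114, 40, 14, 233], [446, 115, 17, 6, 72], [324, 120, 30, 16, 205], [465, 121, 6, 10, 43], [198, 122, 131, 163, 7497], [433, 124, 27, 19, 376], [122, 131, 37, 32, 502], [404, 146, 58, 39, 849], [345, 156, 52, 16, 450], [387, 170, 57, 96, 3096], [214, 178, 12, 21, 165], [381, 282, 12, 7, 41], [362, 298, 19, 21, 164], [303, 312, 57, 28, 705], [399, 333, 18, 10, 60]]
side
[[114, 4, 204, 84, 6547], [201, 11, 13, 7, 70], [215, 11, 37, 7, 216], [253, 11, 10, 6, 46], [300, 10, 13, 6, 49], [109, 29, 17, 36, 354], [0, 30, 127, 185, 8727], [128, 64, 22, 10, 150], [300, 97, 8, 10, 76], [287, 107, 47, 62, 1608], [131, 158, 36, 115, 2147], [324, 177, 26, 55, 768], [306, 182, 15, 23, 191], [89, 193, 33, 23, 520], [72, 217, 27, 53, 408], [308, 216, 24, 17, 212], [90, 231, 39, 28, 878], [337, 243, 18, 30, 242], [95, 271, 13, 18, 131], [115, 278, 12, 8, 59], [118, 281, 63, 103, 2853], [181, 285, 181, 156, 9273], [101, 294, 8, 8, 42], [98, 303, 8, 10, 63], [99, 318, 6, 11, 55], [87, 330, 15, 43, 472], [106, 362, 37, 38, 461], [298, 400, 35, 17, 343], [140, 410, 23, 70, 1175], [174, 444, 14, 36, 396]]
```

Strainer is on the box floor at box (0.002,-0.043). The difference images show large blobs near the mat and bowl, possibly moved arm shadows. I'll check the bystanders directly.

```bash
python3 - <<'E'
import cv2,numpy as np
R={"scene":dict(vase=(205,255,50,60),funnel=(292,182,50,45),jug=(150,190,62,66),bowl=(190,165,50,42),mug=(470,252,62,50),tin=(248,310,46,50),jar=(325,365,44,52)),
"side":dict(vase=(372,265,40,62),funnel=(240,290,48,50),jug=(355,340,66,76),bowl=(288,376,58,50),mug=(225,178,34,42),tin=(374,238,36,46),jar=(362,200,32,40))}
for n,d in R.items():
    a,b=[cv2.Canny(cv2.cvtColor(cv2.imread(f"pics/{f}.png"),6),60,140) for f in(n+"0","end_"+n)]
    A,B=[cv2.cvtColor(cv2.imread(f"pics/{f}.png"),6) for f in(n+"0","end_"+n)]
    for k,(x,y,w,h) in d.items():
        t=A[y:y+h,x:x+w]; r=cv2.matchTemplate(B[y-14:y+h+14,x-14:x+w+14],t,cv2.TM_CCOEFF_NORMED); _,s,_,p=cv2.minMaxLoc(r); print(n,k,round(s,2),p[0]-14,p[1]-14)
E
```

```text
scene vase 0.99 0 0
scene funnel 1.0 0 0
scene jug 0.9 0 0
scene bowl 0.5 0 0
scene mug 1.0 0 0
scene tin 1.0 0 0
scene jar 1.0 0 0
side vase 1.0 0 0
side funnel 1.0 0 0
side jug 0.92 0 0
side bowl 0.33 0 0
side mug 1.0 0 0
side tin 1.0 0 0
side jar 1.0 0 0
```

All bystanders match at zero shift. The bowl's score is low but its position is unchanged, which fits a shadow, and the arm never went near it. Hand in.

```bash
python3 -c "
from workcell import bot
print(bot.get_obs()['clock'],bot.job_done())"
```

```text
the job is handed in; nothing more can be done
35.3667 None
```

I completed every step in order and handed the job in at 35.4 s; no verdict was reported.

- **Strainer to mat:** I lifted it off the lid by the bowl, slid it out from under the side shelf and stood it on the mat.
- **Wheels:** I rolled them to 4, 7, 2. The middle wheel stopped about 0.2 rad short on the first roll, so I regripped it. The last check read about 2.46, 4.32 and 1.28 rad, all inside the allowed ±0.2 rad.
- **Toggle:** I pushed it to about 0.49 rad, held it for over 0.7 s and let it go. It was back at centre in the camera picture.
- **Lid:** I opened it by the bar to about 110° (1.9 rad), and it stays there by itself.
- **Strainer into box:** I took it up by the handle and set it on the floor inside. It stands at box (0.002, -0.043) m, and touched down at the expected height.
- **Bystanders:** All seven matched their starting position with no shift. The bowl matched only weakly (0.33 to 0.5), probably because the arm's shadow moved across it; the arm never went near the bowl. I did not look at that picture because the 12 views were used up.

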